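# Show the base mark of an ashing dish to the bench camera with an inspection mirror

### The arm

A 7-joint arm with a two-finger parallel gripper is mounted at the origin on the work surface. World frame = base frame: x ahead of the robot, y to its left, z up, the work surface at z = 0. Lengths are in m, angles in rad, forces in N, time in s.
With the tool pointing down it reaches from about 0.425 to 1.025 m from the base axis. Payload 9.4 kg.
Tool frame: the origin (TCP) lies at the very end of the fingers, on their centre line; the grasp point (between the pads) lies 19 mm behind it; x points along the fingers, y is the direction in which the jaws open and shut, and the axes are right-handed (so a half turn about x gives the same grasp; the last joint's range is limited). The gripper opens to 93 mm and grips with 3 to 60 N. Pads are 15 mm wide; open, the fingers measure 128 mm over their backs; the gripper's body (75 mm by 188 mm) begins 65 mm behind the grasp point.
Start: joints at [-1.267, 0.599, -0.003, 1.599, 0.002, 0.943, -0.08], TCP at [0.269, 0.673, 0.219] pointing down, gripper open.
Joint ranges: [-2.57, 2.57], [-0.35, 1.97], [-1.29, 1.29], [0.11, 2.56], [-1.05, 4.19], [0.11, 1.86], [-2.63, 2.63]. Speed limits (rad/s): [2.22, 2.22, 3.01, 3.01, 3.14, 3.14, 3.14].

### API

Orientations are given as a 3x3 rotation matrix whose columns are the frame's x, y, z axes.
In Python, from workcell import sensors, eyes, close_job gives the robot as it stands. The module is installed in compiled form; this text tells all that it offers.
- The arm moves only by the tool carry_out, never from a script. Its argument "series" is a list of rows, each an object with "rotation": the turn, a rotation vector about the tool's x, y, z in rad, a list of three; "slide": the shift along the tool's x, y, z in cm, a list of three; "jaw": the finger opening in cm, from 0 to 9.3. A call has 1 to 5 rows; each row is the pose to reach, as a shift and turn from the pose commanded when the call began, along the tool's axes at that moment; what a row does not reach only later rows make up. A row lasts 1/10 s, in which the tool goes at most 50 mm and 8.59 degrees, less where a joint would pass 70% of its speed; a pose out of reach is approached as far as the arm can. A call with a gripper value outside its range is refused whole. The fingers move at their own pace and stop on an object; the grip force is fixed at half the most. Time passes only in rows, so rows that repeat a pose let the fingers close. It gives the time, the measured TCP pose, the force and the opening at its end, in the units of the state.
- sensors.get_state(): the state, without advancing time (a new reading comes with each control period).
- eyes.grab_frame(name): name is "scene" or "side" or "wrist"; returns (picture, depth): 480x640x3 uint8, blue, green, red; 480x640 float32, m along the optical axis (not along the pixel's ray), 0 where there is no reading.
- eyes.camera_model(name): a dict with "vertical_fov" (degrees; the focal length in pixels is half the picture's height over the tangent of half this angle, whatever the lens; pixels are square), "cx", "cy" (the principal point, pixels), "k1" (the pictures are not rectified: a ray, as slopes to the right and down, at radius r is drawn at 1 + k1 r^2 times it, then the intrinsics apply), "R" (3x3) and "t" (3): a world point X has camera coordinates R X + t. Camera axes: x right, y down, z forward; pixel columns grow to the right and rows downward; lengths in m; the calibration is good to about 2 mm. A picture is of the moment at which its call begins: read the wrist's pose just before it. camera_model takes no time and is no camera call; for the wrist camera it gives the pose at the moment of the call.
- close_job(): hands the job in, once; it reports no verdict.
The state is a dict: "clock": time; "joint_pos": joint angles; "qvel": joint speeds; "joint_efforts": joint torques, N m; "tool_pos": TCP position; "eef_rot": TCP orientation; "force": force on the tool from outside, world axes, zero at the start; "torque": the same for the moment, N m; "opening": finger opening in m.
Only numpy, scipy, OpenCV 4.12 (cv2) and the standard library are available. Lean on these libraries where they do the work, as an engineer would, in place of code of your own. Each camera call takes 0.05 s, during which the arm holds its last target.

### The job

Set the covered porcelain dish upright and centred on the clay triangle of the tripod, without tipping it, as a weighed sample is inside. Then take the inspection mirror from its rest and hold it under the dish, the middle of its glass straight below the mark on the dish's base and in the middle of the bench camera's view, angled so that the camera sees the mark in the glass. Finish while holding the mirror still at that angle, resting on nothing and touching nothing but the gripper, and leave the two jars, the mortar and the camera alone.

Things in the scene. Friction and masses are not known exactly. Their poses are not given: they have to be found in the camera images.
- dish: Covered cylindrical white porcelain dish, 60 mm across, 50 mm tall (straight side wall to 36 mm, then the flat lid with a knob 14 mm across, one piece with it), about 120 g. Grip it across the side wall. Origin: centre of its underside, z up; the mark, a dark fired spot 12 mm across, is there on the underside, hidden while the dish stands on the bench.
- tripod: Dark steel tripod fixed to the bench: ring 118 mm across, top 175 mm up, on three straight 8 mm legs splaying to feet 84 mm from the axis. Origin: on the bench, on the axis. x axis: level, towards the bench camera. Legs at 38, 158 and 278 degrees counter-clockwise from x seen from above: the gaps about +x (camera's view) and +y (for the mirror's handle) are free.
- aim (a point): Point in the air on the tripod's axis, 96 mm above the bench, 85 mm below the seat: middle of the camera's view, where the lens's line of sight meets the line straight down from the mark. The middle of the glass belongs here. z axis: halfway between straight up and the direction to the lens (33 degrees from vertical, leaning to the camera); the glass must face along it. y axis: the tripod's y.
- lens (a point): Middle of the front of the bench camera's lens (39 mm black barrel, looking at aim, 24 degrees downward), 240 mm from the tripod's axis along its x, 203 mm above the bench. Axes: x level, away from the tripod; z up.
- mirror: Flat inspection mirror, about 110 g: round glass in a grey frame 66 mm across, 6 mm thick; 9 mm steel neck; straight black handle 14 mm wide, 16 mm thick, from 55 to 230 mm behind the middle of the glass. Origin: middle of the glass face. z axis: square out of the glass. x axis: along the handle, from handle to glass (handle on -x). Starts level in its rest, glass up.
- grip (a point): Place to grip: on the axis of the mirror's handle, 140 mm behind the middle of the glass and 3 mm below the glass face; 45 mm above the bench at the start, midway (5 mm either way) between the rest's uprights. The balance point is about 30 mm nearer the glass. Axes as mirror.
- butt (a point): Rear end of the mirror's handle, 230 mm behind the middle of the glass. Axes as mirror.
- rest: White plastic instrument rest fixed to the bench: base plate 150 x 60 x 8 mm, two uprights 10 mm thick and 44 mm wide, 60 mm either side of the middle along x, each with a notch 20 mm wide, floor 37 mm up, cheeks 49 mm. The handle lies in both notches and lifts straight out; between the uprights it is free. Origin: centre of the underside; x along the handle.
- bench_camera: Bench camera on a retort stand, fixed. Origin: on the bench straight below the lens front; x away from the tripod. The rod (355 mm high) stands 134 mm from the origin along x, on a foot 120 x 100 mm.
- jar_tall: Bystander: lidded sample jar, 48 mm across, 75 mm high, origin at the centre of its underside.
- jar_short: Bystander: lidded sample jar, 60 mm across, 55 mm high, origin at the centre of its underside.
- mortar: Bystander: white porcelain mortar, 90 mm across, 50 mm high, origin at the centre of its underside.
- seat (a point): Top of the triangle of three white clay tubes lying fixed on the tripod's ring, on the tripod's axis, 181 mm above the bench. Tubes 10 mm thick, 58 mm long over their round ends, centre lines 20 mm from the axis: the dish's flat base rests across all three, its mark showing through the opening. Axes as tripod.
Not all that is in view belongs to the job. What is shaped like the dish but orange or red is not meant.

How it is judged:
By the outcome, as a careful person would: the job done as asked, in the order asked, and still so for the second after the job is handed in, while the arm keeps its last pose, push and grip.
It also fails if it takes over 58 s, if anything falls off the work surface, if the arm or the gripper's body presses on something with over 40 N, if the wrist force passes 120 N, or if a joint passes its speed limit or range.

## Working session

There is one attempt and no reset: what is moved stays moved. The work goes in short steps, Python scripts to look and compute and a tool call to move; the robot and the scene stay as the last step left them, time stands still between calls to the robot, and variables do not carry over. Pictures are saved under pics/ and viewed, and the job is handed in when it is done.

Besides the shell and the picture viewer there is one more tool, called after ">>>" as a command line: name --argument value ..., lists and objects as JSON in quotes. carry_out: Moves the arm, as the interface text tells. Its arguments: {"type":"object","properties":{"series":{"type":"array"}},"required":["series"]}

```bash
mkdir -p pics; ls
python3 - <<'E'
from workcell import sensors, eyes
import cv2, numpy as np
s=sensors.get_state(); print({k:np.round(v,3).tolist() for k,v in s.items()})
for n in("scene","side","wrist"):
    m=eyes.camera_model(n); print(n,{k:np.round(v,4).tolist() for k,v in m.items()})
    p,d=eyes.grab_frame(n); cv2.imwrite(f"pics/{n}0.png",p); np.save(f"{n}0.npy",d); np.save(f"{n}0p.npy",p)
print(sensors.get_state()['clock'])
E
```

```text
pics
{'clock': 0.0, 'joint_pos': [-1.267, 0.6, -0.003, 1.6, 0.002, 0.943, -0.08], 'qvel': [0.0, 0.001, 0.001, 0.001, -0.001, 0.0, -0.0], 'joint_efforts': [-0.0, -76.504, 1.497, -25.235, -0.052, 0.017, 0.0], 'tool_pos': [0.269, 0.673, 0.218], 'eef_rot': [[-0.0, 0.372, 0.928], [-0.001, 0.928, -0.372], [-1.0, -0.002, 0.0]], 'force': [0.341, -0.064, -0.15], 'torque': [0.017, 0.03, 0.004], 'opening': 0.093}
scene {'vertical_fov': 55.6864, 'cx': 317.0247, 'cy': 233.3344, 'k1': 0.0222, 'R': [[-0.4678, 0.8838, 0.0084], [0.6621, 0.3567, -0.6592], [-0.5856, -0.3028, -0.752]], 't': [0.3465, -0.2388, 1.532]}
side {'vertical_fov': 53.2909, 'cx': 318.339, 'cy': 239.8209, 'k1': -0.0545, 'R': [[0.7137, -0.7002, -0.017], [-0.4627, -0.4532, -0.7619], [0.5258, 0.5516, -0.6475]], 't': [-0.47, 0.314, 1.0374]}
wrist {'vertical_fov': 59.1293, 'cx': 323.1021, 'cy': 243.2254, 'k1': -0.0885, 'R': [[0.3722, 0.9281, -0.0007], [0.8897, -0.3566, 0.2851], [0.2643, -0.1068, -0.9585]], 't': [-0.7251, -0.034, 0.3907]}
0.15
```

View pics/scene0.png

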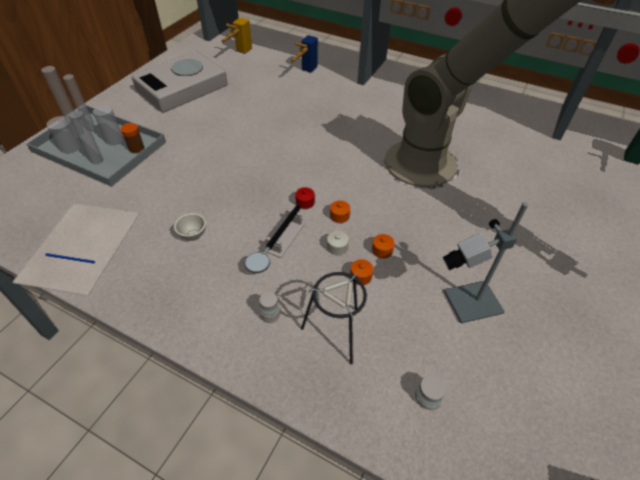

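View pics/side0.png

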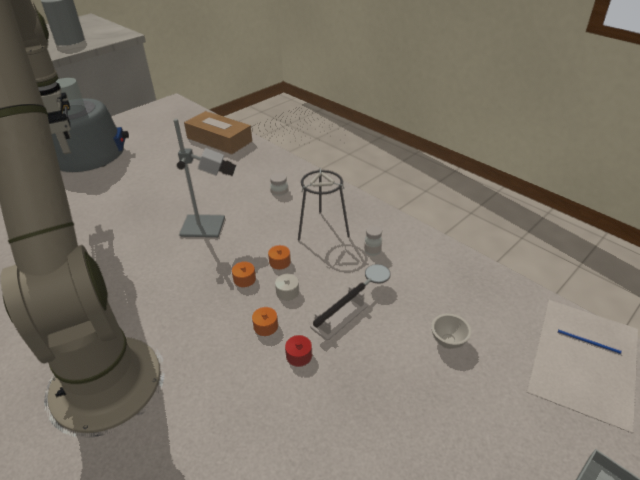

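View pics/wrist0.png

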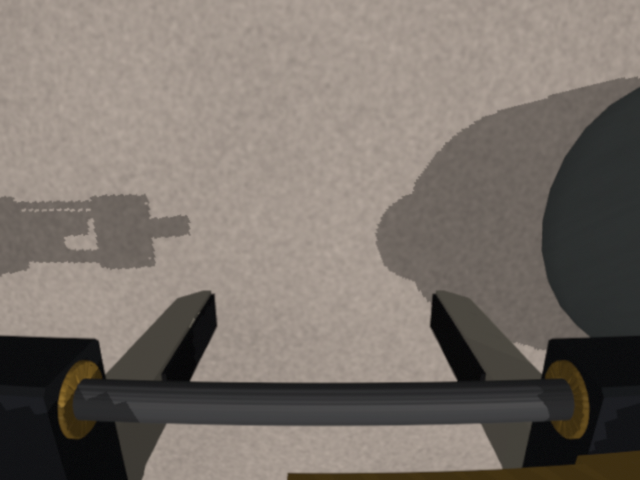

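The scene view shows the white covered dish at (338,241) among three orange look-alikes (340,211), (383,245), (361,271) and a red one (305,197). The mirror in its rest runs from (258,262) to (300,208). The tripod ring is at (340,295), the lens at (455,260), the jars at (269,305) and (431,390), and the mortar at (190,227). In the side view the white dish is at (287,287). White fits the description, so I'll enlarge it to confirm and then measure.

```bash
cat > h.py <<'E'
import numpy as np, cv2
from workcell import sensors, eyes
def K(m):
    f=240/np.tan(np.radians(m['vertical_fov'])/2)
    return np.array([[f,0,m['cx']],[0,f,m['cy']],[0,0,1.]])
def und(m,uv):
    # project: slopes s -> s*(1+k1 r^2)
    uv=np.atleast_2d(np.asarray(uv,float))[:,None,:]
    return cv2.undistortPointsIter(uv,K(m),np.array([m['k1'],0,0,0.]),None,None,(3,50,1e-10))[:,0,:]
def ray(m,uv):
    s=und(m,uv); R=np.array(m['R']); t=np.array(m['t'])
    d=np.c_[s,np.ones(len(s))]@R; return -R.T@t, d   # d has unit depth along optical axis
def onz(m,uv,z):
    c,d=ray(m,uv); return c+d*((z-c[2])/d[:,2])[:,None]
def pts(m,uv,dep):
    c,d=ray(m,uv); return c+d*np.asarray(dep)[:,None]
def proj(m,X):
    return cv2.projectPoints(np.atleast_2d(np.asarray(X,float)),cv2.Rodrigues(np.array(m['R']))[0],np.array(m['t'],float),K(m),np.array([m['k1'],0,0,0.]))[0][:,0]
def two(m1,u1,m2,u2):
    c1,d1=ray(m1,u1);c2,d2=ray(m2,u2);d1=d1[0];d2=d2[0]
    A=np.c_[d1,-d2]; x=np.linalg.lstsq(A,c2-c1,rcond=None)[0]
    p=c1+d1*x[0];q=c2+d2*x[1]; return (p+q)/2,np.linalg.norm(p-q)
def cloud(m,d,box=None):
    v,u=np.nonzero(d>0); 
    P=pts(m,np.c_[u,v],d[v,u]); return np.c_[u,v],P
E
python3 - <<'E'
from h import *
for n,(x0,y0,x1,y1) in dict(scene=(230,180,490,380),side=(170,130,410,370)).items():
    p=np.load(n+'0p.npy'); c=cv2.resize(p[y0:y1,x0:x1],None,fx=3 if n=='scene' else 2.5,fy=3 if n=='scene' else 2.5,interpolation=cv2.INTER_CUBIC); cv2.imwrite(f'pics/{n}0c.png',c)
for n in('scene','side'):
    m=eyes.camera_model(n); d=np.load(n+'0.npy'); uv,P=cloud(m,d)
    s=(np.abs(P[:,0]-.7)<.35)&(np.abs(P[:,1])<.6); 
    h=P[s,2]; print(n,np.median(h),(d>0).mean(),np.percentile(h,[5,50,95]))
E
```

```text
scene 8.142826290669092e-05 0.9959798177083333 [-7.49984599e-01  8.14282629e-05  4.11821520e-02]
side 0.001981332661998847 0.9957942708333334 [-0.00137213  0.00198133  0.05030768]
```

Run:
```python
from h import *
M={n:eyes.camera_model(n) for n in('scene','side')}
print('dish',onz(M['scene'],[338,236],.036),onz(M['side'],[287,281],.05))
print('tripod ring',onz(M['scene'],[340,295],.175),onz(M['side'],[322,182],.175))
print('mirror glass',onz(M['scene'],[258,262],.048),onz(M['side'],[377,273],.048))
print('lens',two(M['scene'],[449,261],M['side'],[233,168]))
```

```text
dish [[ 0.4541275  -0.08596132  0.036     ]] [[ 0.46140099 -0.09001182  0.05      ]]
tripod ring [[0.71289301 0.03912985 0.175     ]] [[0.70499299 0.02873107 0.175     ]]
mirror glass [[ 0.64359652 -0.22633367  0.048     ]] [[ 0.642801   -0.23064174  0.048     ]]
lens (array([0.54601283, 0.21687819, 0.21109023]), np.float64(0.0039045487123724925))
```

View pics/scene0c.png

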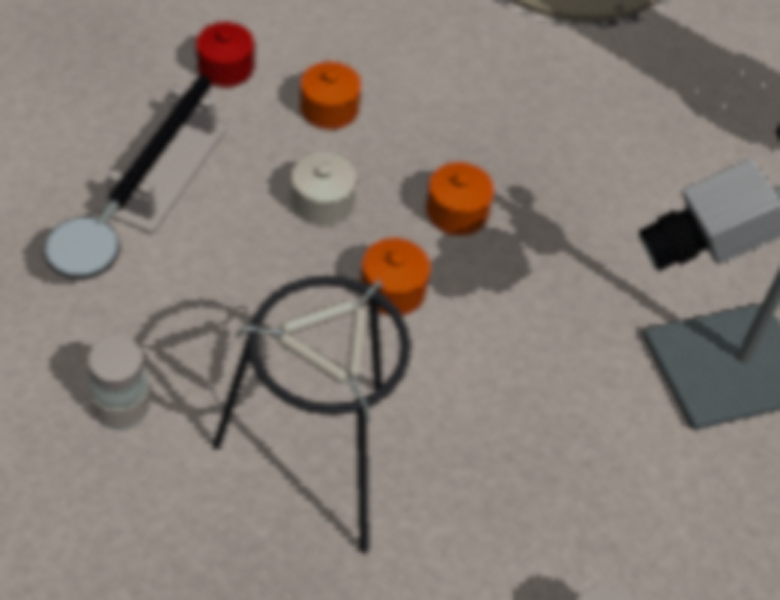

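View pics/side0c.png

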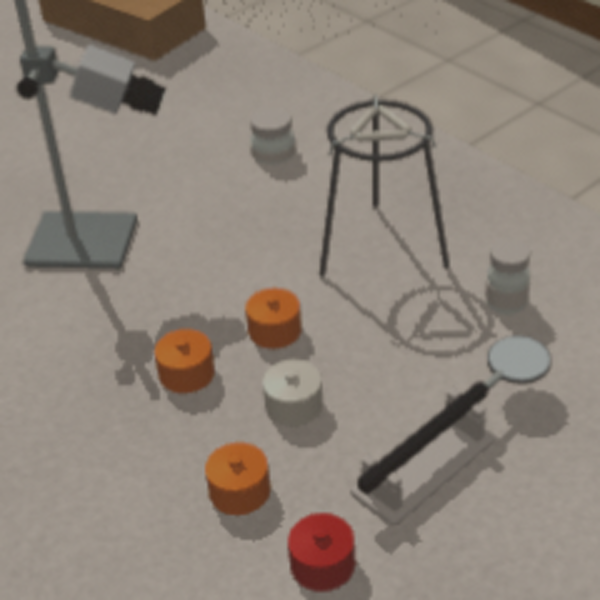

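The crops confirm it: the only white covered dish is at scene-crop (324,185) and side-crop (293,390). The other four lidded dishes are orange or red. Next I'll take precise positions.

Run:
```python
from h import *
M={n:eyes.camera_model(n) for n in('scene','side')}
def circ(P):
    A=np.c_[2*P[:,:2],np.ones(len(P))]; x=np.linalg.lstsq(A,(P[:,:2]**2).sum(1),rcond=None)[0]
    return x[:2],np.sqrt(x[2]+x[:2]@x[:2])
for n in M:
    m=M[n];p=np.load(n+'0p.npy');d=np.load(n+'0.npy');uv,P=cloud(m,d);print('==',n)
    img=p[uv[:,1],uv[:,0]].astype(int); hsv=cv2.cvtColor(p,cv2.COLOR_BGR2HSV)[uv[:,1],uv[:,0]]
    near=(P[:,0]>.3)&(P[:,0]<1)&(np.abs(P[:,1])<.5)
    # orange/red blobs
    msk=np.zeros((480,640),np.uint8); s=near&(hsv[:,1]>180)&(hsv[:,2]>80)&(P[:,2]>.028)
    # include white dish lid
    w=near&(np.hypot(P[:,0]-.455,P[:,1]+.088)<.05)&(P[:,2]>.028)
    msk[uv[s|w][:,1],uv[s|w][:,0]]=255
    nl,lab,st,ce=cv2.connectedComponentsWithStats(msk)
    for i in range(1,nl):
        if st[i,4]<60: continue
        q=P[lab[uv[:,1],uv[:,0]]==i]; lid=q[(q[:,2]>.033)&(q[:,2]<.039)]
        r=cv2.minEnclosingCircle((lid[:,:2]*1000).astype(np.float32))
        print('lid',ce[i].round(0),np.round(r[0],1),round(r[1],1),len(lid),'zmax',q[:,2].max().round(3))
    # ring
    s=near&(np.hypot(P[:,0]-.71,P[:,1]-.035)<.08)&(np.abs(P[:,2]-.173)<.012)&(img.sum(1)<230)
    c,r=circ(P[s]);print('ring',c,r,s.sum(),np.median(P[s,2]))
    c2=P[s][np.abs(np.hypot(*(P[s,:2]-c).T)-r)<.007]; print('ring2',circ(c2),len(c2))
    # glass
    s=near&(np.hypot(P[:,0]-.643,P[:,1]+.228)<.045)&(P[:,2]>.035)&(P[:,2]<.06)
    print('glass pts',P[s].mean(0),cv2.minEnclosingCircle((P[s][:,:2]*1000).astype(np.float32)),np.median(P[s,2]),s.sum())
    # handle dark
    s=near&(P[:,0]>.35)&(P[:,0]<.65)&(P[:,1]<-.1)&(P[:,1]>-.35)&(P[:,2]>.038)&(P[:,2]<.062)&(img.sum(1)<110)
    q=P[s]; print('handle',len(q),cv2.minAreaRect((q[:,:2]*1000).astype(np.float32)),cv2.fitLine(q[:,:2].astype(np.float32),cv2.DIST_HUBER,0,.001,.001).ravel())
```

```text
== scene
lid [305. 195.] [ 353.  -245.3] 29.8 71 zmax 0.055
lid [340. 209.] [ 354.6 -128.3] 30.3 74 zmax 0.053
lid [338. 240.] [465.6 -80.3] 31.6 99 zmax 0.051
lid [383. 243.] [416.9  35.8] 30.3 106 zmax 0.052
lid [362. 269.] [526.5  19.7] 30.2 109 zmax 0.169
ring [0.70987243 0.03639631] 0.05468196199694516 463 0.17412849926435892
ring2 (array([0.70992809, 0.03638347]), np.float64(0.054655341351996824)) 462
glass pts [ 0.64460354 -0.22854186  0.04793046] ((638.0010986328125, -229.739990234375), 39.74164962768555) 0.04804994356481129 451
handle 241 ((469.688720703125, -235.10238647460938), (238.713623046875, 27.375629425048828), 4.281729698181152) [ 0.9998132   0.01932744  0.5032261  -0.2309204 ]
== side
lid [279. 253.] [525.   15.1] 28.5 16 zmax 0.054
lid [243. 270.] [414.1  32.2] 27.9 19 zmax 0.053
lid [287. 283.] [464.8 -83.5] 30.1 56 zmax 0.056
lid [264. 317.] [ 350.8 -133. ] 27.5 19 zmax 0.054
lid [300. 346.] [ 352.3 -250.7] 25.8 19 zmax 0.054
ring [0.70685164 0.03210713] 0.054818932629664016 159 0.17438342879733015
ring2 (array([0.70680474, 0.03207198]), np.float64(0.05485413880065147)) 158
glass pts [ 0.64060751 -0.23245336  0.04935419] ((638.5775756835938, -225.37261962890625), 40.27559280395508) 0.04956839389415202 411
handle 45 ((494.23699951171875, -241.49530029296875), (6.284502983093262, 162.10186767578125), 89.58451080322266) [ 0.9998782   0.01560604  0.48531395 -0.24110512]
```

```bash
cat >> h.py <<'E'
from scipy.spatial.transform import Rotation as Rot
def rel(p,R,s=None):
    s=s or sensors.get_state(); T=np.array(s['eef_rot']);c=np.array(s['tool_pos'])
    print('slide cm',np.round(100*T.T@(np.array(p)-c),2),'rot',np.round(Rot.from_matrix(T.T@R).as_rotvec(),4))
def down(a): # tool down, tool y at yaw a (deg)
    a=np.radians(a); y=np.array([np.cos(a),np.sin(a),0]); x=np.array([0,0,-1.]); return np.c_[x,y,np.cross(x,y)]
E
python3 - <<'E'
from h import *
s=sensors.get_state(); m=eyes.camera_model('wrist'); R=np.array(m['R']);c=-R.T@np.array(m['t']); T=np.array(s['eef_rot'])
print('cam in tool',T.T@(c-s['tool_pos']), 'fwd in tool',T.T@R[2],'right',T.T@R[0])
M={n:eyes.camera_model(n) for n in('scene','side')}
print('jar tall',onz(M['scene'],[269,293],.075),onz(M['side'],[373,232],.075))
rel([.269,.673,.42],down(0)); rel([.46,-.03,.42],down(0)); rel([.46,-.03,.2],down(0))
E
```

```text
cam in tool [-0.16588924  0.00066988 -0.07831796] fwd in tool [9.58540610e-01 4.77598705e-04 2.84955561e-01] right [-7.05192103e-04  9.99999509e-01  6.96097303e-04]
jar tall [[ 0.72662909 -0.13869986  0.075     ]] [[ 0.73474585 -0.13648449  0.075     ]]
slide cm [-2.021e+01 -1.000e-02 -4.000e-02] rot [1.1901e+00 8.0000e-04 1.0000e-03]
slide cm [-20.13 -58.18  43.82] rot [1.1901e+00 8.0000e-04 1.0000e-03]
slide cm [  1.87 -58.15  43.81] rot [1.1901e+00 8.0000e-04 1.0000e-03]
```

>>> carry_out --series '[{"rotation": [0,0,0],"slide": [-5,0,0],"jaw": 9.3},{"rotation": [0,0,0],"slide": [-10,0,0],"jaw": 9.3},{"rotation": [0,0,0],"slide": [-15,0,0],"jaw": 9.3},{"rotation": [0.1,0,0],"slide": [-20,-2,1],"jaw": 9.3},{"rotation": [0.25,0,0],"slide": [-21,-5,4],"jaw": 9.3}]'

```text
clock: 0.65
tool_pos: [0.2856, 0.6148, 0.4328]
eef_rot: [[0.0, 0.589, 0.808], [0.007, 0.808, -0.589], [-1.0, 0.006, -0.004]]
force: [0.5, 1.1, -0.0]
opening: 0.0931
```

Run:
```python
from h import *
s=sensors.get_state(); print(s['clock'],s['tool_pos'],np.round(s['joint_pos'],2)); rel([.47,-.07,.42],down(0))
```

```text
0.65 [0.28560228 0.61478933 0.43281581] [-1.27  0.39  0.07  1.44 -0.03  1.31 -0.25]
slide cm [  0.82 -44.49  55.24] rot [ 0.9411 -0.0061 -0.0034]
```

>>> carry_out --series '[{"rotation": [0.07,0,0],"slide": [0,-3,3.7],"jaw": 9.3},{"rotation": [0.14,0,0],"slide": [0,-6,7.4],"jaw": 9.3},{"rotation": [0.21,0,0],"slide": [0,-9,11.1],"jaw": 9.3},{"rotation": [0.28,0,0],"slide": [0,-12,14.8],"jaw": 9.3},{"rotation": [0.35,0,0],"slide": [0,-15,18.5],"jaw": 9.3}]'

```text
clock: 1.15
tool_pos: [0.3491, 0.3794, 0.4285]
eef_rot: [[-0.0, 0.833, 0.554], [0.0, 0.554, -0.833], [-1.0, -0.0, -0.0]]
force: [1.3, 0.2, 1.1]
opening: 0.093
```

Run:
```python
from h import *
s=sensors.get_state(); print(s['clock'],s['tool_pos'],np.round(s['joint_pos'],2)); rel([.47,-.07,.42],down(0))
```

```text
1.15 [0.349052   0.37943175 0.42852057] [-1.1   0.15  0.2   1.79 -0.03  1.21 -0.31]
slide cm [  0.85 -14.83  44.12] rot [ 5.872e-01 -1.000e-04  1.000e-04]
```

>>> carry_out --series '[{"rotation": [0.1,0,0],"slide": [0,-1.5,4.5],"jaw": 9.3},{"rotation": [0.2,0,0],"slide": [0,-3,9],"jaw": 9.3},{"rotation": [0.3,0,0],"slide": [0,-4.5,13.5],"jaw": 9.3},{"rotation": [0.4,0,0],"slide": [0,-6,18],"jaw": 9.3},{"rotation": [0.5,0,0],"slide": [0,-7.5,22.5],"jaw": 9.3}]'

```text
clock: 1.65
tool_pos: [0.4118, 0.1508, 0.4287]
eef_rot: [[0.0, 0.996, 0.086], [0.0, 0.086, -0.996], [-1.0, 0.0, -0.0]]
force: [0.5, -0.6, -0.4]
opening: 0.0929
```

Run:
```python
from h import *
s=sensors.get_state(); print(s['clock'],s['tool_pos'],np.round(s['joint_pos'],2)); rel([.465,-.08,.2],down(0))
```

```text
1.65 [0.41175941 0.15079242 0.42871394] [-0.87  0.02  0.41  1.93 -0.01  1.19 -0.38]
slide cm [22.86  3.32 23.46] rot [ 0.086  -0.0005 -0.0002]
```

>>> carry_out --series '[{"rotation": [0.05,0,0],"slide": [0.5,1,4.5],"jaw": 9.3},{"rotation": [0.086,0,0],"slide": [2,2,9],"jaw": 9.3},{"rotation": [0.086,0,0],"slide": [4,2.5,13.4],"jaw": 9.3},{"rotation": [0.086,0,0],"slide": [7,3,17],"jaw": 9.3},{"rotation": [0.086,0,0],"slide": [10.5,3.2,20.4],"jaw": 9.3}]'

```text
clock: 2.15
tool_pos: [0.4626, -0.0493, 0.3234]
eef_rot: [[0.003, 1.0, 0.004], [0.0, 0.004, -1.0], [-1.0, 0.003, -0.0]]
force: [1.2, 1.7, -0.4]
opening: 0.0928
```

>>> carry_out --series '[{"rotation": [0,0,0],"slide": [4,0,1],"jaw": 9.3},{"rotation": [0,0,0],"slide": [8,0,2],"jaw": 9.3},{"rotation": [0,0,0],"slide": [12,0,3],"jaw": 9.3},{"rotation": [0,0,0],"slide": [12.3,0,3],"jaw": 9.3}]'

```text
clock: 2.55
tool_pos: [0.4597, -0.0782, 0.1974]
eef_rot: [[-0.007, 1.0, 0.002], [-0.001, 0.002, -1.0], [-1.0, -0.007, 0.001]]
force: [-0.8, 0.1, 0.7]
opening: 0.093
```

Run:
```python
from h import *
s=sensors.get_state(); print(s['clock'],s['tool_pos'],np.round(s['joint_pos'],2)); m=eyes.camera_model('wrist'); p,d=eyes.grab_frame('wrist')
cv2.imwrite('pics/w1.png',p); np.savez('w1.npz',p=p,d=d,R=m['R'],t=m['t'])
uv,P=cloud(m,d); 
w=(np.hypot(P[:,0]-.465,P[:,1]+.082)<.045)&(P[:,2]>.03)&(P[:,2]<.06)
q=P[w]; lid=q[(np.abs(q[:,2]-np.median(q[:,2]))<.003)]
print(np.median(q[:,2]),q[:,2].max(),len(lid),cv2.minEnclosingCircle((lid[:,:2]*1000).astype(np.float32)),lid.mean(0))
k=q[q[:,2]>.044]; print('knob',k.mean(0),len(k),cv2.minEnclosingCircle((k[:,:2]*1000).astype(np.float32)))
```

```text
2.55 [ 0.45967811 -0.07824797  0.19737321] [-0.37  0.37  0.55  2.22 -0.32  0.64  0.42]
0.03982904580820959 0.05172585905523264 3967 ((466.0941467285156, -82.50775909423828), 29.76340675354004) [ 0.46602454 -0.08129884  0.03981284]
knob [ 0.46605413 -0.0823381   0.04928994] 228 ((466.197265625, -82.62911987304688), 6.7086334228515625)
```

View pics/w1.png

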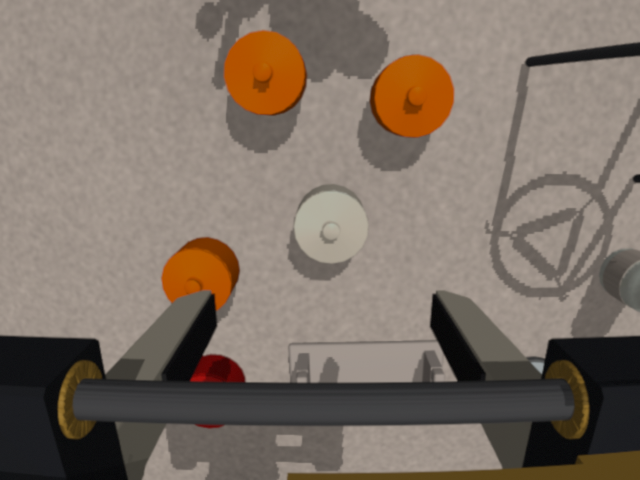

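The wrist view shows the white dish at (331,228) with its knob at (331,231). It measures (0.466, -0.0825), radius 29.8 mm and knob top about 0.05 m, all matching the description. I'm descending on it now.

Run:
```python
from h import *
rel([.466,-.0825,.007],down(0))
```

```text
slide cm [19.21  0.62  0.46] rot [0.0021 0.0006 0.0049]
```

>>> carry_out --series '[{"rotation": [0,0,0],"slide": [3,0.6,0.4],"jaw": 9.3},{"rotation": [0,0,0],"slide": [6,0.6,0.4],"jaw": 9.3},{"rotation": [0,0,0],"slide": [9,0.6,0.4],"jaw": 9.3},{"rotation": [0,0,0],"slide": [12,0.6,0.4],"jaw": 9.3},{"rotation": [0,0,0],"slide": [12,0.6,0.4],"jaw": 9.3}]'

```text
clock: 3.1
tool_pos: [0.4683, -0.0804, 0.08]
eef_rot: [[-0.002, 1.0, 0.005], [0.001, 0.005, -1.0], [-1.0, -0.002, -0.001]]
force: [-0.8, -0.5, 0.1]
opening: 0.093
```

Run:
```python
from h import *
rel([.466,-.0825,.007],down(0))
m=eyes.camera_model('wrist'); p,d=eyes.grab_frame('wrist')
uv,P=cloud(m,d); 
w=(np.hypot(P[:,0]-.465,P[:,1]+.082)<.045)&(P[:,2]>.03)&(P[:,2]<.06)
q=P[w]; lid=q[(np.abs(q[:,2]-np.median(q[:,2]))<.003)]
print(np.median(q[:,2]),q[:,2].max(),len(lid),cv2.minEnclosingCircle((lid[:,:2]*1000).astype(np.float32)),lid.mean(0))
```

```text
slide cm [ 7.3  -0.22  0.22] rot [ 0.0049 -0.0012  0.0017]
0.03980058462801461 0.051872880112405234 8575 ((465.6866760253906, -82.31597137451172), 29.820430755615234) [ 0.46577999 -0.08038699  0.03980831]
```

>>> carry_out --series '[{"rotation": [0,0,0],"slide": [2,-0.2,0.2],"jaw": 9.3},{"rotation": [0,0,0],"slide": [4,-0.2,0.2],"jaw": 9.3},{"rotation": [0,0,0],"slide": [6,-0.2,0.2],"jaw": 9.3},{"rotation": [0,0,0],"slide": [7.2,-0.2,0.2],"jaw": 9.3},{"rotation": [0,0,0],"slide": [7.2,-0.2,0.2],"jaw": 9.3}]'

```text
clock: 3.65
tool_pos: [0.4675, -0.0831, 0.0097]
eef_rot: [[0.002, 1.0, 0.004], [0.0, 0.004, -1.0], [-1.0, 0.002, -0.0]]
force: [-0.4, -0.5, -0.7]
opening: 0.0932
```

>>> carry_out --series '[{"rotation": [0,0,0],"slide": [0,0,0],"jaw": 6.6},{"rotation": [0,0,0],"slide": [0,0,0],"jaw": 6.0},{"rotation": [0,0,0],"slide": [0,0,0],"jaw": 5.0},{"rotation": [0,0,0],"slide": [0,0,0],"jaw": 4.5},{"rotation": [0,0,0],"slide": [0,0,0],"jaw": 4.5}]'

```text
clock: 4.15
tool_pos: [0.4662, -0.0833, 0.009]
eef_rot: [[0.0, 1.0, 0.004], [0.0, 0.004, -1.0], [-1.0, 0.0, -0.0]]
force: [-0.8, 1.1, 9.1]
opening: 0.0595
```

>>> carry_out --series '[{"rotation": [0,0,0],"slide": [0,0,0],"jaw": 4.5},{"rotation": [0,0,0],"slide": [-0.3,0,0],"jaw": 4.5},{"rotation": [0,0,0],"slide": [-1,0,0],"jaw": 4.5},{"rotation": [0,0,0],"slide": [-2,0,0],"jaw": 4.5},{"rotation": [0,0,0],"slide": [-3.5,0,0],"jaw": 4.5}]'

```text
clock: 4.65
tool_pos: [0.4658, -0.0835, 0.0442]
eef_rot: [[-0.001, 1.0, 0.004], [0.0, 0.004, -1.0], [-1.0, -0.001, -0.0]]
force: [0.5, -0.9, -1.4]
opening: 0.0596
```

Run:
```python
from h import *
s=sensors.get_state();print(s['clock'],s['tool_pos'],s['force'],s['opening'],np.round(s['joint_pos'],2))
rel([.7085,.034,.23],down(0))
p,d=eyes.grab_frame('wrist');cv2.imwrite('pics/w2.png',p)
```

```text
4.65 [ 0.46577903 -0.08347681  0.04418433] [ 0.51655641 -0.87079822 -1.43946306] 0.059586162574328846 [-0.11  0.63  0.24  2.31 -0.58  0.26  0.66]
slide cm [-18.6   24.3  -11.66] rot [ 0.0038 -0.0002  0.001 ]
```

View pics/w2.png

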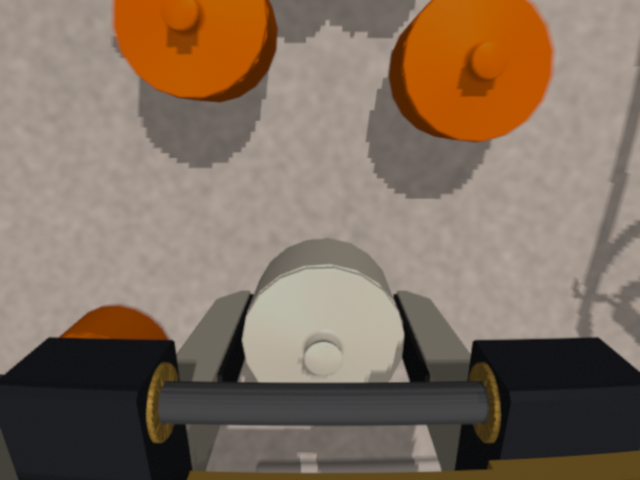

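The dish is held upright, lid level at (322,325). I'll lift it and stop beside the tripod so the wrist camera can measure the triangle.

>>> carry_out --series '[{"rotation": [0,0,0],"slide": [-3,0,0],"jaw": 4.5},{"rotation": [0,0,0],"slide": [-7,0,0],"jaw": 4.5},{"rotation": [0,0,0],"slide": [-11,0,0],"jaw": 4.5},{"rotation": [0,0,0],"slide": [-15,0.5,0],"jaw": 4.5},{"rotation": [0,0,0],"slide": [-19,2,0],"jaw": 4.5}]'

```text
clock: 5.2
tool_pos: [0.4845, -0.0833, 0.2355]
eef_rot: [[-0.001, 1.0, 0.003], [0.001, 0.003, -1.0], [-1.0, -0.001, -0.001]]
force: [1.0, 1.2, -0.4]
opening: 0.0594
```

>>> carry_out --series '[{"rotation": [0,0,0],"slide": [-3.5,3,-0.5],"jaw": 4.5},{"rotation": [0,0,0],"slide": [-6,7,-1],"jaw": 4.5},{"rotation": [0,0,0],"slide": [-6.8,11,-2],"jaw": 4.5},{"rotation": [0,0,0],"slide": [-6.8,15,-3],"jaw": 4.5},{"rotation": [0,0,0],"slide": [-6.8,18.5,-3.5],"jaw": 4.5}]'

```text
clock: 5.7
tool_pos: [0.6727, -0.0458, 0.3022]
eef_rot: [[0.001, 1.0, 0.006], [0.001, 0.006, -1.0], [-1.0, 0.001, -0.001]]
force: [-0.2, -0.1, -0.7]
opening: 0.0598
```

>>> carry_out --series '[{"rotation": [0,0,0],"slide": [0,1.8,-0.4],"jaw": 4.5},{"rotation": [0,0,0],"slide": [0,2.6,-0.7],"jaw": 4.5},{"rotation": [0,0,0],"slide": [0,2.6,-0.7],"jaw": 4.5},{"rotation": [0,0,0],"slide": [0,2.6,-0.7],"jaw": 4.5}]'

```text
clock: 6.1
tool_pos: [0.6959, -0.041, 0.3017]
eef_rot: [[-0.001, 1.0, 0.003], [-0.0, 0.003, -1.0], [-1.0, -0.001, 0.0]]
force: [-0.5, 0.5, -1.2]
opening: 0.0594
```

Run:
```python
from h import *
s=sensors.get_state();print(s['clock'],s['tool_pos'],s['qvel'],s['opening'],np.round(s['joint_pos'],2))
m=eyes.camera_model('wrist'); p,d=eyes.grab_frame('wrist')
cv2.imwrite('pics/w3.png',p); np.savez('w3.npz',p=p,d=d,R=m['R'],t=m['t'])
uv,P=cloud(m,d); img=p[uv[:,1],uv[:,0]].astype(int)
s=(np.hypot(P[:,0]-.708,P[:,1]-.035)<.075)&(P[:,2]>.160)&(P[:,2]<.19)
dk=s&(img.sum(1)<200); q=P[dk]; print(len(q),np.median(q[:,2]))
A=np.c_[2*q[:,:2],np.ones(len(q))]; x=np.linalg.lstsq(A,(q[:,:2]**2).sum(1),rcond=None)[0]; print(x[:2],np.sqrt(x[2]+x[:2]@x[:2]))
wh=s&(img.min(1)>130)&(np.hypot(P[:,0]-.708,P[:,1]-.035)<.05); q=P[wh]; print('white',len(q),q.mean(0))
```

```text
6.1 [ 0.69585238 -0.0409742   0.30171309] [ 0.00337812 -0.01181935  0.0023728   0.00657542 -0.00070023 -0.00086509
  0.00115799] 0.05941004366135828 [-0.4   0.55  0.62  1.6  -0.35  1.1   0.31]
5129 0.1742647103270885
[0.70946397 0.034914  ] 0.05417700552223698
white 2642 [0.70863462 0.03715009 0.18007627]
```

View pics/w3.png

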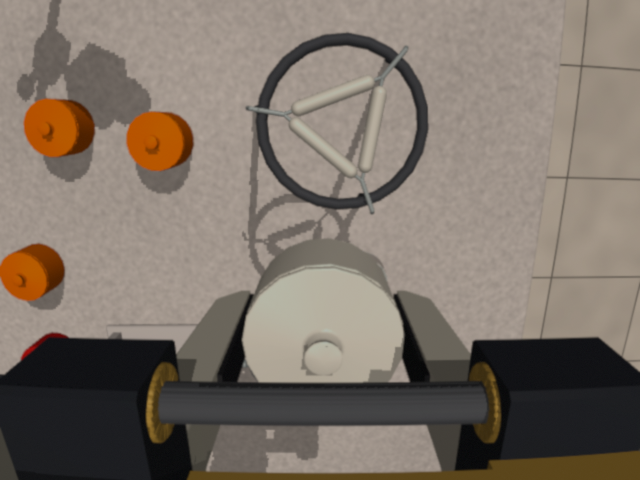

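Run:
```python
from h import *
z=np.load('w3.npz');p,d=z['p'],z['d']; m=dict(eyes.camera_model('wrist'));m['R']=z['R'];m['t']=z['t']
uv,P=cloud(m,d)
msk=np.zeros((480,640),np.uint8); img=p[uv[:,1],uv[:,0]].astype(int)
s=(np.hypot(P[:,0]-.709,P[:,1]-.035)<.07)&(P[:,2]>.160)&(P[:,2]<.19)&(img.sum(1)<200); msk[uv[s][:,1],uv[s][:,0]]=255
msk=cv2.morphologyEx(msk,cv2.MORPH_CLOSE,np.ones((9,9)))
# ring-only centreline: distance transform ridge via angular median
c=np.array([.7095,.035])
Q=onz(m,uv[s],.171); a=np.arctan2(Q[:,1]-c[1],Q[:,0]-c[0]); r=np.hypot(*(Q[:,:2]-c).T)
bins=((a+np.pi)/(2*np.pi)*36).astype(int); L=[]
for b in range(36):
    k=(bins==b)
    if k.sum()>20:
        lo,hi=np.percentile(r[k],[4,96]); am=np.median(a[k]); L.append(c+[(lo+hi)/2*np.cos(am),(lo+hi)/2*np.sin(am)])
L=np.array(L);e=cv2.fitEllipse((L*1000).astype(np.float32)); print('ring',e)
w=onz(m,[[292,108],[384,80],[360,176]],.176); print(w.mean(0)); 
for q in w-w.mean(0): print(np.degrees(np.arctan2(q[1],q[0])),np.hypot(q[0],q[1]))
w=onz(m,[[248,108],[406,48],[372,211]],.176)
for q in w[:,:2]-c: print('wire',np.degrees(np.arctan2(q[1],q[0])),np.hypot(q[0],q[1]))
# whites symmetric: fit lines to tubes
# lens: dark barrel
M={n:eyes.camera_model(n) for n in('scene','side')}
for n in M:
    pp=np.load(n+'0p.npy');dd=np.load(n+'0.npy');uv2,P2=cloud(M[n],dd);im=pp[uv2[:,1],uv2[:,0]].astype(int)
    k=(np.hypot(P2[:,0]-.53,P2[:,1]-.23)<.07)&(P2[:,2]>.15)&(P2[:,2]<.27)&(im.sum(1)<90)
    print(n,k.sum(),P2[k].mean(0)); q=P2[k]; u=(q[:,:2]-c)@np.array([-.66,.75]); print(np.percentile(u,[2,98])); i=np.argsort(u)[:15]; print(q[i].mean(0))
    k=(P2[:,0]>.35)&(P2[:,0]<.52)&(P2[:,1]>.22)&(P2[:,1]<.4)&(P2[:,2]>.3)&(P2[:,2]<.37);print('rod top',P2[k].mean(0) if k.any() else 0,k.sum())
```

```text
ring ((709.6044311523438, 34.872493743896484), (109.297607421875, 109.43970489501953), 115.26596069335938)
[0.71175022 0.03658142 0.176     ]
165.79843911342954 0.03662684725090567
47.409725491333965 0.036776690108499495
-73.59207718297922 0.037592187695428006
wire 170.28984581725666 0.06342602980042521
wire 50.11471155835916 0.06357697563491992
wire -69.60006881169919 0.06300960701049207
scene 261 [0.54380471 0.22737247 0.22298197]
[0.23641593 0.27187331]
[0.55303869 0.21318376 0.21771194]
rod top [0.46125382 0.31119238 0.33232936] 150
side 0 [nan nan nan]<stdin>:26: RuntimeWarning: Mean of empty slice.
  ret = um.true_divide(
Traceback (most recent call last):
IndexError: index -1 is out of bounds for axis 0 with size 0
```

Run:
```python
from h import *
z=np.load('w3.npz');p,d=z['p'],z['d']; m=dict(eyes.camera_model('wrist'));m['R']=z['R'];m['t']=z['t']
s=sensors.get_state();T=np.array(s['eef_rot']);print(s['tool_pos'])
uv,P=cloud(m,d); img=p[uv[:,1],uv[:,0]].astype(int)
w=(np.hypot(P[:,0]-.696,P[:,1]+.04)<.05)&(P[:,2]>.31)&(P[:,2]<.36)&(img.min(1)>120)
q=P[w]; zz=np.median(q[:,2]);lid=q[np.abs(q[:,2]-zz)<.004]; print(zz,cv2.minEnclosingCircle((lid[:,:2]*1000).astype(np.float32)),len(lid))
k=q[(q[:,2]>zz+.006)];print('knob',cv2.minEnclosingCircle((k[:,:2]*1000).astype(np.float32)),k[:,2].max(),len(k))
A=np.c_[lid[:,:2]-lid[:,:2].mean(0),np.ones(len(lid))];print('slope',np.linalg.lstsq(A,lid[:,2],rcond=None)[0])
rel([.7096,.034,.215],down(0));
```

```text
[ 0.69579901 -0.0411301   0.30196617]
0.332407892443615 ((697.0964965820312, -39.55027770996094), 29.68162727355957) 13907
knob ((697.0309448242188, -32.129493713378906), 46.01959228515625) 0.34359059337200715 1024
slope [ 0.00317096 -0.02682564  0.33235951]
slide cm [ 8.7   1.41 -7.51] rot [ 0.0031 -0.0001  0.0004]
```

>>> carry_out --series '[{"rotation": [0,0,0],"slide": [1,0.3,-2],"jaw": 4.5},{"rotation": [0,0,0],"slide": [2,0.7,-4.5],"jaw": 4.5},{"rotation": [0,0,0],"slide": [3.5,1.1,-6.5],"jaw": 4.5},{"rotation": [0,0,0],"slide": [6,1.3,-7.4],"jaw": 4.5},{"rotation": [0,0,0],"slide": [8,1.3,-7.5],"jaw": 4.5}]'

```text
clock: 6.65
tool_pos: [0.7092, 0.0384, 0.2195]
eef_rot: [[-0.001, 1.0, 0.008], [0.001, 0.008, -1.0], [-1.0, -0.001, -0.001]]
force: [0.2, 0.6, -0.9]
opening: 0.0595
```

>>> carry_out --series '[{"rotation": [0,0,0],"slide": [0.7,0,0],"jaw": 4.5},{"rotation": [0,0,0],"slide": [0.7,0,0],"jaw": 4.5},{"rotation": [0,0,0],"slide": [0.7,0,0],"jaw": 4.5}]'

```text
clock: 6.95
tool_pos: [0.71, 0.0342, 0.2153]
eef_rot: [[0.001, 1.0, 0.004], [-0.0, 0.004, -1.0], [-1.0, 0.001, 0.0]]
force: [0.2, -0.6, 0.1]
opening: 0.0597
```

Run:
```python
from h import *
s=sensors.get_state();print(s['clock'],s['tool_pos'],s['force'])
rel([.709,.0337,.19],down(0))
for n in('scene','side'):
    p,d=eyes.grab_frame(n);m=eyes.camera_model(n);u=proj(m,[.709,.034,.2])[0].astype(int);print(u)
    c=p[max(u[1]-60,0):u[1]+60,u[0]-65:u[0]+65];cv2.imwrite(f'pics/{n}4.png',cv2.resize(c,None,fx=4,fy=4,interpolation=cv2.INTER_CUBIC))
```

```text
6.95 [0.71000596 0.03424098 0.21534119] [ 0.24896541 -0.62292372  0.08720867]
slide cm [ 2.53 -0.1   0.05] rot [ 0.0035  0.0002 -0.0009]
[339 286]
[321 172]
```

View pics/scene4.png

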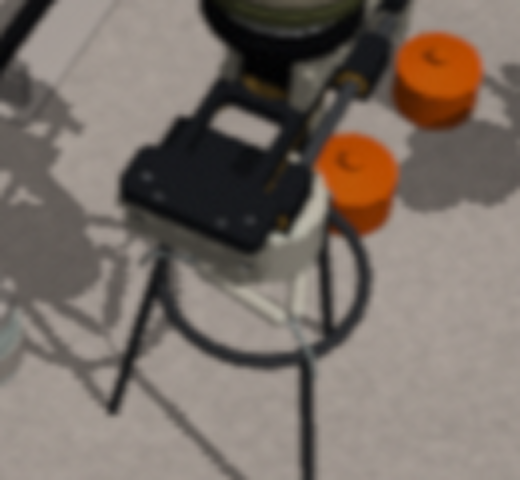

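View pics/side4.png

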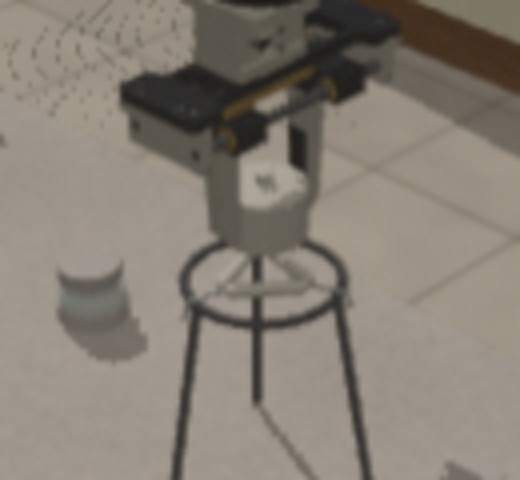

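The dish hangs level about 25 mm above the triangle and centred over the ring in both views. I'm lowering it slowly, watching the force.

>>> carry_out --series '[{"rotation": [0,0,0],"slide": [0.5,-0.1,0],"jaw": 4.5},{"rotation": [0,0,0],"slide": [1.2,-0.1,0],"jaw": 4.5},{"rotation": [0,0,0],"slide": [1.8,-0.1,0],"jaw": 4.5},{"rotation": [0,0,0],"slide": [2.1,-0.1,0],"jaw": 4.5},{"rotation": [0,0,0],"slide": [2.2,-0.1,0],"jaw": 4.5}]'

```text
clock: 7.55
tool_pos: [0.7084, 0.0345, 0.1919]
eef_rot: [[-0.001, 1.0, 0.004], [-0.0, 0.004, -1.0], [-1.0, -0.001, 0.0]]
force: [0.5, -1.4, -1.4]
opening: 0.0596
```

>>> carry_out --series '[{"rotation": [0,0,0],"slide": [0.1,0,0],"jaw": 4.5},{"rotation": [0,0,0],"slide": [0.15,0,0],"jaw": 4.5}]'

```text
clock: 7.75
tool_pos: [0.7088, 0.0345, 0.1912]
eef_rot: [[0.0, 1.0, 0.004], [-0.0, 0.004, -1.0], [-1.0, 0.0, 0.0]]
force: [-0.8, -0.2, -1.2]
opening: 0.0592
```

>>> carry_out --series '[{"rotation": [0,0,0],"slide": [0.05,0,0],"jaw": 4.5},{"rotation": [0,0,0],"slide": [0.1,0,0],"jaw": 4.5},{"rotation": [0,0,0],"slide": [0.1,0,0],"jaw": 4.5}]'

```text
clock: 8.05
tool_pos: [0.7087, 0.0345, 0.1902]
eef_rot: [[0.0, 1.0, 0.004], [0.0, 0.004, -1.0], [-1.0, 0.0, -0.0]]
force: [0.1, 0.5, -0.8]
opening: 0.0597
```

>>> carry_out --series '[{"rotation": [0,0,0],"slide": [0.1,0,0],"jaw": 4.5},{"rotation": [0,0,0],"slide": [0.1,0,0],"jaw": 4.5}]'

```text
clock: 8.25
tool_pos: [0.7088, 0.0346, 0.1901]
eef_rot: [[0.001, 1.0, 0.004], [0.0, 0.004, -1.0], [-1.0, 0.001, -0.0]]
force: [-2.5, 0.4, 5.1]
opening: 0.0596
```

The upward force rose by about 6 N just as the height reached 0.190 m, so the dish is seated. Releasing now.

>>> carry_out --series '[{"rotation": [0,0,0],"slide": [0,0,0],"jaw": 6.3},{"rotation": [0,0,0],"slide": [0,0,0],"jaw": 6.8},{"rotation": [0,0,0],"slide": [0,0,0],"jaw": 8},{"rotation": [0,0,0],"slide": [0,0,0],"jaw": 9.3},{"rotation": [0,0,0],"slide": [0,0,0],"jaw": 9.3}]'

```text
clock: 8.75
tool_pos: [0.7087, 0.0345, 0.189]
eef_rot: [[-0.0, 1.0, 0.004], [-0.0, 0.004, -1.0], [-1.0, -0.0, 0.0]]
force: [-0.1, -0.2, 0.4]
opening: 0.0876
```

>>> carry_out --series '[{"rotation": [0,0,0],"slide": [-2,0,0],"jaw": 9.3},{"rotation": [0,0,0],"slide": [-5,0,0],"jaw": 9.3},{"rotation": [0,0,0],"slide": [-9,0,0],"jaw": 9.3},{"rotation": [0,0,0],"slide": [-12,0,0],"jaw": 9.3},{"rotation": [0,0,0],"slide": [-14,0,1],"jaw": 9.3}]'

```text
clock: 9.25
tool_pos: [0.7094, 0.0259, 0.3316]
eef_rot: [[0.002, 1.0, 0.006], [0.001, 0.006, -1.0], [-1.0, 0.002, -0.001]]
force: [-0.7, -0.5, -0.9]
opening: 0.0928
```

Run:
```python
from h import *
s=sensors.get_state();print(s['clock'],s['tool_pos'],s['force'],np.round(s['joint_pos'],2))
m=eyes.camera_model('wrist'); p,d=eyes.grab_frame('wrist')
cv2.imwrite('pics/w5.png',p); np.savez('w5.npz',p=p,d=d,R=m['R'],t=m['t'])
uv,P=cloud(m,d); img=p[uv[:,1],uv[:,0]].astype(int)
w=(np.hypot(P[:,0]-.709,P[:,1]-.035)<.045)&(P[:,2]>.2)&(P[:,2]<.24)
q=P[w]; zz=np.median(q[:,2]);lid=q[np.abs(q[:,2]-zz)<.003]; print(zz,cv2.minEnclosingCircle((lid[:,:2]*1000).astype(np.float32)),len(lid))
k=q[(q[:,2]>zz+.006)];print('knob',cv2.minEnclosingCircle((k[:,:2]*1000).astype(np.float32)),k[:,2].max(),len(k))
l=lid[np.hypot(*(lid[:,:2]-lid[:,:2].mean(0)).T)<.025]
A=np.c_[l[:,:2]-l[:,:2].mean(0),np.ones(len(l))];print('slope',np.linalg.lstsq(A,l[:,2],rcond=None)[0])
sel=(np.hypot(P[:,0]-.709,P[:,1]-.035)<.075)&(P[:,2]>.165)&(P[:,2]<.18)&(img.sum(1)<200)
q=P[sel];A=np.c_[2*q[:,:2],np.ones(len(q))]; x=np.linalg.lstsq(A,(q[:,:2]**2).sum(1),rcond=None)[0]; print('ring',x[:2],np.sqrt(x[2]+x[:2]@x[:2]))
for n in('scene','side'):
    p,d=eyes.grab_frame(n);cv2.imwrite(f'pics/{n}5.png',p)
```

```text
9.25 [0.70939203 0.02586112 0.33158838] [-0.72116673 -0.49754964 -0.93443422] [-0.49  0.55  0.63  1.54 -0.34  1.17  0.21]
0.22080868151410163 ((710.3387451171875, 35.45871353149414), 29.790761947631836) 5419
knob ((710.0576171875, 35.48667526245117), 6.7866621017456055) 0.23277161494185317 312
slope [-1.40246608e-04 -6.38465345e-03  2.21138148e-01]
ring [0.70947402 0.03422781] 0.05444723690333646
```

View pics/w5.png

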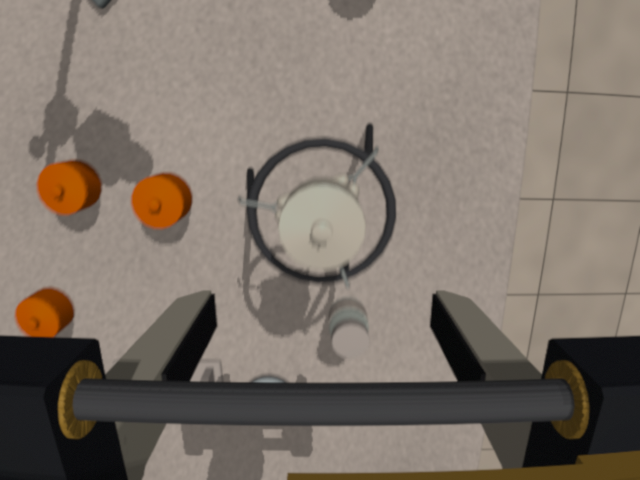

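The dish stands level, with its lid circle centred at (0.7103, 0.0355) against the ring's (0.7095, 0.0345) and lid height 0.221 = 0.181 + 0.040. In the wrist picture the lid at (322,225) sits inside the ring. Now for the mirror.

>>> carry_out --series '[{"rotation": [0.14,0,0],"slide": [0,-1.5,2.5],"jaw": 9.3},{"rotation": [0.28,0,0],"slide": [0,-4,5],"jaw": 9.3},{"rotation": [0.42,0,0],"slide": [0,-7,8],"jaw": 9.3},{"rotation": [0.56,0,0],"slide": [0,-10,11],"jaw": 9.3},{"rotation": [0.7,0,0],"slide": [0,-13,14],"jaw": 9.3}]'

```text
clock: 9.9
tool_pos: [0.5775, -0.1162, 0.3275]
eef_rot: [[-0.002, 0.764, -0.645], [0.0, -0.645, -0.764], [-1.0, -0.002, 0.001]]
force: [1.1, -0.7, 0.6]
opening: 0.0927
```

Run:
```python
from h import *
s=sensors.get_state(); print(s['clock'],s['tool_pos'],np.round(s['joint_pos'],2)); rel([.504,-.232,.2],down(-89))
```

```text
9.9 [ 0.57750121 -0.11620418  0.32752752] [-0.49  0.43  0.87  1.82 -0.37  1.07 -0.18]
slide cm [12.77  1.88 13.57] rot [0.8521 0.0019 0.0011]
```

>>> carry_out --series '[{"rotation": [0.14,0,0],"slide": [2,0.3,2.5],"jaw": 9.3},{"rotation": [0.28,0,0],"slide": [4,0.6,5],"jaw": 9.3},{"rotation": [0.42,0,0],"slide": [6,1,7.5],"jaw": 9.3},{"rotation": [0.56,0,0],"slide": [8.5,1.3,10],"jaw": 9.3},{"rotation": [0.7,0,0],"slide": [11,1.6,12.5],"jaw": 9.3}]'

```text
clock: 10.4
tool_pos: [0.5103, -0.2221, 0.2171]
eef_rot: [[-0.002, 0.169, -0.986], [-0.0, -0.986, -0.169], [-1.0, -0.0, 0.002]]
force: [0.5, 0.6, 0.6]
opening: 0.0932
```

>>> carry_out --series '[{"rotation": [0.14,0,0],"slide": [1.7,0,1],"jaw": 9.3},{"rotation": [0.15,0,0],"slide": [1.8,-0.5,1],"jaw": 9.3},{"rotation": [0.15,0,0],"slide": [1.8,-0.5,1],"jaw": 9.3}]'

```text
clock: 10.7
tool_pos: [0.5005, -0.2177, 0.2003]
eef_rot: [[-0.002, 0.029, -1.0], [0.001, -1.0, -0.029], [-1.0, -0.001, 0.002]]
force: [0.5, -0.2, -1.4]
opening: 0.0928
```

Run:
```python
from h import *
s=sensors.get_state(); print(s['clock'],s['tool_pos'],np.round(s['joint_pos'],2)); rel([.504,-.232,.2],down(-89))
m=eyes.camera_model('wrist'); p,d=eyes.grab_frame('wrist')
cv2.imwrite('pics/w6.png',p); np.savez('w6.npz',p=p,d=d,R=m['R'],t=m['t'])
uv,P=cloud(m,d); img=p[uv[:,1],uv[:,0]].astype(int)
h=(np.abs(P[:,1]+.232)<.03)&(P[:,2]>.04)&(P[:,2]<.065)&(img.sum(1)<150); q=P[h]; print(len(q),np.median(q[:,2]))
print(cv2.minAreaRect((q[:,:2]*1000).astype(np.float32)),cv2.fitLine(q[:,:2].astype(np.float32),cv2.DIST_HUBER,0,.001,.001).ravel(),q[:,0].min(),q[:,0].max())
```

```text
10.7 [ 0.50053999 -0.21765806  0.20032119] [-0.33  0.59  0.99  2.07 -0.67  0.85 -0.49]
slide cm [ 0.03  1.44 -0.3 ] rot [0.0113 0.0023 0.0006]
3597 0.052585297404360076
((471.88714599609375, -236.6436004638672), (234.84388732910156, 22.278512954711914), 5.031004905700684) [ 0.9995389   0.03036436  0.50895643 -0.2335616 ] 0.3558168367883879 0.5895865043374102
```

View pics/w6.png

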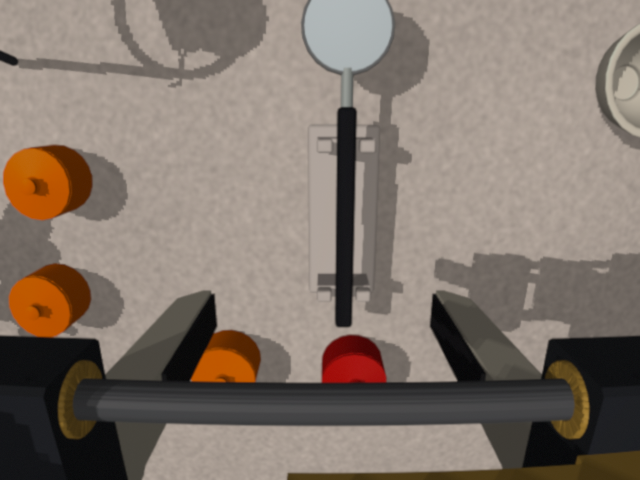

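The wrist view shows the handle from (346,108) to (344,326), its uprights at v≈143 and v≈283, and the glass at (348,25). I'll fit its centre line.

Run:
```python
from h import *
z=np.load('w6.npz');p,d=z['p'],z['d']; m=dict(eyes.camera_model('wrist'));m['R']=z['R'];m['t']=z['t']
g=p.sum(2); uv=[]
for v in list(range(115,320,5)):
    u=np.nonzero(g[v,325:367]<120)[0]+325
    if len(u): uv.append([u.mean(),v,np.ptp(u)+1])
uv=np.array(uv); Q=onz(m,uv[:,:2],.053); 
f=np.polyfit(Q[:,0],Q[:,1],1); print('y=',f,'res',np.std(Q[:,1]-np.polyval(f,Q[:,0])), 'w',uv[::8,2], 'x range',Q[0],Q[-1])
e=onz(m,[[347,108],[344.5,326]],.053); print(e)
print('uprights',onz(m,[[347,137],[347,150]],.049),onz(m,[[345,274],[345,290]],.049))
hsv=cv2.cvtColor(p,cv2.COLOR_BGR2HSV); 
for xg in [.50,.504,.508]: print(xg,np.polyval(f,xg))
U,P=cloud(m,d); k=(np.hypot(P[:,0]-.644,P[:,1]+.23)<.05)&(P[:,2]>.04)&(P[:,2]<.055); print('glass',np.median(P[k,2]),cv2.minEnclosingCircle((P[k][:,:2]*1000).astype(np.float32)))
```

```text
y= [ 0.02489172 -0.24608089] res 0.0001535752108516074 w [18. 17. 16. 16. 17. 15.] x range [ 0.58390361 -0.23153766  0.053     ] [ 0.42742104 -0.23545583  0.053     ]
[[ 0.58875363 -0.23169609  0.053     ]
 [ 0.41745875 -0.23711929  0.053     ]]
uprights [[ 0.56833571 -0.23275393  0.049     ]
 [ 0.55894803 -0.23314658  0.049     ]] [[ 0.46163655 -0.23577961  0.049     ]
 [ 0.44781835 -0.23638283  0.049     ]]
0.5 -0.23363503154806325
0.504 -0.23353546468052555
0.508 -0.23343589781298785
glass 0.04782136982195817 ((633.644775390625, -230.38540649414062), 39.40796661376953)
```

Run:
```python
from h import *
s=sensors.get_state();print(s['tool_pos']);rel([.506,-.2335,.026],down(-88.6))
```

```text
[ 0.50131577 -0.21795126  0.20105454]
slide cm [17.51  1.57 -0.43] rot [0.0054 0.0006 0.0001]
```

>>> carry_out --series '[{"rotation": [0,0,0],"slide": [3,1.5,-0.4],"jaw": 6},{"rotation": [0.005,0,0],"slide": [7,1.5,-0.4],"jaw": 6},{"rotation": [0.005,0,0],"slide": [10,1.5,-0.4],"jaw": 6},{"rotation": [0.005,0,0],"slide": [11,1.5,-0.4],"jaw": 6},{"rotation": [0.005,0,0],"slide": [11,1.5,-0.4],"jaw": 6}]'

```text
clock: 11.25
tool_pos: [0.5055, -0.2335, 0.091]
eef_rot: [[-0.0, 0.022, -1.0], [0.001, -1.0, -0.022], [-1.0, -0.001, 0.0]]
force: [0.4, 0.4, 0.7]
opening: 0.0612
```

Run:
```python
from h import *
s=sensors.get_state();print(s['tool_pos'],np.round(s['joint_pos'],2));rel([.506,-.2335,.026],down(-88.6))
p,d=eyes.grab_frame('wrist');cv2.imwrite('pics/w7.png',p)
```

```text
[ 0.50550889 -0.23345651  0.09098771] [-0.17  0.72  0.78  2.12 -0.87  0.66 -0.32]
slide cm [ 6.5   0.01 -0.05] rot [-0.0024  0.0005  0.0006]
```

View pics/w7.png

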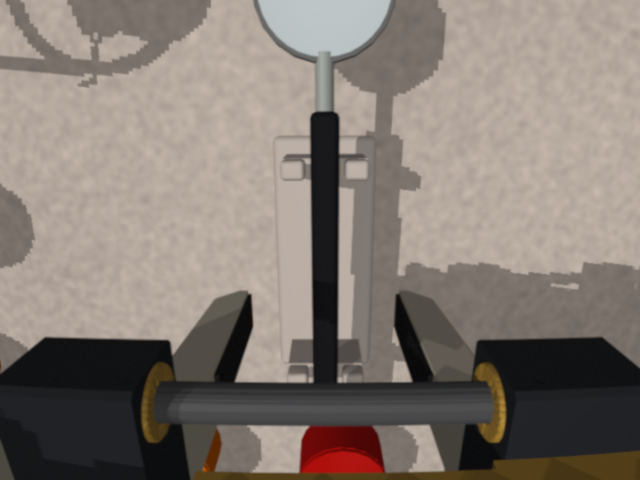

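Handle centred between the fingers at u≈325. Descending and gripping.

>>> carry_out --series '[{"rotation": [0,0,0],"slide": [2.5,0,0],"jaw": 6},{"rotation": [0,0,0],"slide": [5,0,0],"jaw": 6},{"rotation": [0,0,0],"slide": [6.4,0,0],"jaw": 6},{"rotation": [0,0,0],"slide": [6.4,0,0],"jaw": 5},{"rotation": [0,0,0],"slide": [6.4,0,0],"jaw": 3.5}]'

```text
clock: 11.8
tool_pos: [0.506, -0.2343, 0.0287]
eef_rot: [[0.002, 0.02, -1.0], [-0.001, -1.0, -0.02], [-1.0, 0.001, -0.002]]
force: [0.1, -0.9, -0.2]
opening: 0.0481
```

>>> carry_out --series '[{"rotation": [0,0,0],"slide": [0,0,0],"jaw": 2.2},{"rotation": [0,0,0],"slide": [0,0,0],"jaw": 1.6},{"rotation": [0,0,0],"slide": [0,0,0],"jaw": 0.5},{"rotation": [0,0,0],"slide": [0,0,0],"jaw": 0},{"rotation": [0,0,0],"slide": [0,0,0],"jaw": 0}]'

```text
clock: 12.3
tool_pos: [0.5053, -0.2339, 0.0274]
eef_rot: [[0.0, 0.02, -1.0], [-0.0, -1.0, -0.02], [-1.0, 0.0, -0.0]]
force: [-0.3, -0.4, 3.6]
opening: 0.0136
```

>>> carry_out --series '[{"rotation": [0,0,0],"slide": [-0.5,0,0],"jaw": 0},{"rotation": [0,0,0],"slide": [-2,0,0],"jaw": 0},{"rotation": [0,0,0],"slide": [-4,0,0],"jaw": 0},{"rotation": [0,0,0],"slide": [-7,0,0],"jaw": 0},{"rotation": [0,0,0],"slide": [-10,0,0],"jaw": 0}]'

```text
clock: 12.8
tool_pos: [0.5044, -0.2338, 0.128]
eef_rot: [[-0.002, 0.019, -1.0], [0.0, -1.0, -0.019], [-1.0, -0.0, 0.002]]
force: [0.5, -0.6, -0.3]
opening: 0.0135
```

>>> carry_out --series '[{"rotation": [0,0,0],"slide": [-1.5,0,0],"jaw": 0},{"rotation": [0,0,0],"slide": [-2,0,0],"jaw": 0},{"rotation": [0,0,0],"slide": [-2,0,0],"jaw": 0}]'

```text
clock: 13.1
tool_pos: [0.5052, -0.2335, 0.1471]
eef_rot: [[0.0, 0.02, -1.0], [0.0, -1.0, -0.02], [-1.0, -0.0, -0.0]]
force: [0.2, -0.6, -2.9]
opening: 0.0136
```

Run:
```python
from h import *
s=sensors.get_state();print(s['clock'],s['tool_pos'],np.round(s['joint_pos'],2),s['opening'],s['force'],s['torque'])
T=np.array(s['eef_rot']);print(T.round(3))
m=eyes.camera_model('wrist');p,d=eyes.grab_frame('wrist');cv2.imwrite('pics/w8.png',p);np.savez('w8.npz',p=p,d=d,R=m['R'],t=m['t'])
U,P=cloud(m,d);L=(P-s['tool_pos'])@T
k=(L[:,2]<-.1)&(L[:,2]>-.2)&(np.abs(L[:,1])<.04)&(np.abs(L[:,0]+.02)<.04); q=L[k]; print(len(q),q.mean(0)); A=np.c_[q[:,1:],np.ones(len(q))];print('tool x of glass vs y,z:',np.linalg.lstsq(A,q[:,0],rcond=None)[0])
for n in('scene','side'):
    p,d=eyes.grab_frame(n);cv2.imwrite(f'pics/{n}8.png',p);np.savez(n+'8.npz',p=p,d=d)
    mm=eyes.camera_model(n);U,P=cloud(mm,d);k=(np.hypot(P[:,0]-.644,P[:,1]+.23)<.03)&(P[:,2]>.13)&(P[:,2]<.2);L=(P[k]-s['tool_pos'])@T;print(n,k.sum(),P[k].mean(0));A=np.c_[L[:,1:],np.ones(len(L))];print(np.linalg.lstsq(A,L[:,0],rcond=None)[0])
```

```text
13.1 [ 0.50522956 -0.233514    0.14708132] [-0.23  0.65  0.87  2.09 -0.75  0.75 -0.42] 0.013643434635393758 [ 0.20344415 -0.59509345 -2.91145901] [-0.0013      0.18505524 -0.05038789]
[[ 0.    0.02 -1.  ]
 [ 0.   -1.   -0.02]
 [-1.   -0.   -0.  ]]
4761 [-0.01992848 -0.00060862 -0.11170934]
tool x of glass vs y,z: [ 0.00093373  0.0044493  -0.01943088]
scene 372 [ 0.64479972 -0.22990659  0.16682113]
[-0.01106299  0.00052517 -0.01960719]
side 183 [ 0.65338282 -0.22729223  0.16817205]
[-0.01621993 -0.00824928 -0.02229332]
```

View pics/w8.png

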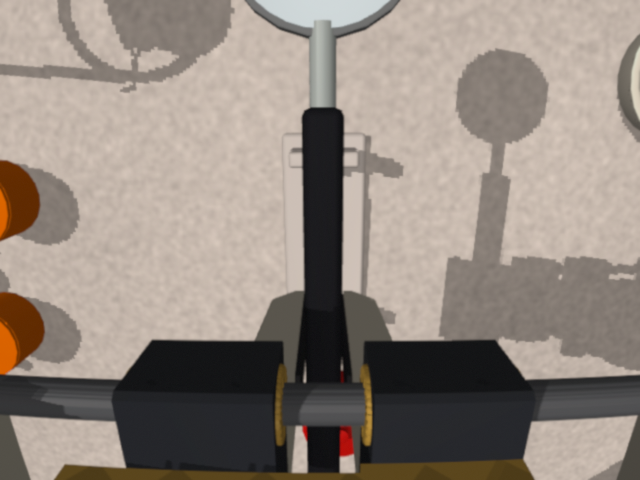

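View pics/side8.png

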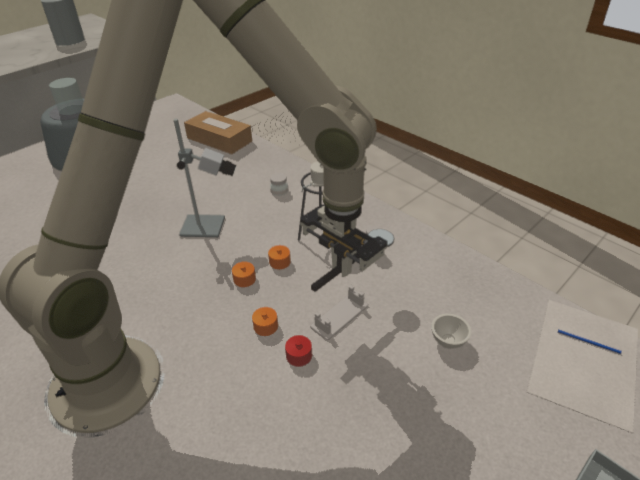

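The mirror is held level: the glass plane sits within about 0.5° of the tool's plane, with no sag. I'll check the glass centre and work out the final poses.

```bash
cat >> h.py <<'E'
AIM=np.array([.710,.0351,.096]); th=np.radians(132.2)
X=np.array([np.cos(th),np.sin(th),0]);Y=np.array([-np.sin(th),np.cos(th),0]);Zw=np.array([0,0,1.])
b=np.radians(32.98); MZ=np.sin(b)*X+np.cos(b)*Zw; MX=-Y
RT=np.c_[-MZ,np.cross(Y,-MZ),Y]
def tcp(goal,g,R=RT): return np.array(goal)-R@np.array(g)
E
python3 - <<'E'
from h import *
s=sensors.get_state();T=np.array(s['eef_rot']);c0=np.array(s['tool_pos'])
for n in('scene','side'):
    z=np.load(n+'8.npz');m=eyes.camera_model(n);p=z['p'];U,P=cloud(m,z['d'])
    k=(np.hypot(P[:,0]-.645,P[:,1]+.23)<.045)&(P[:,2]>.15)&(P[:,2]<.185);msk=np.zeros((480,640),np.uint8);msk[U[k][:,1],U[k][:,0]]=255
    u0=proj(m,[.645,-.23,.167])[0];x,y=u0.astype(int);cv2.imwrite(f'pics/{n}8c.png',cv2.resize(p[y-40:y+40,x-50:x+50],None,fx=6,fy=6,interpolation=cv2.INTER_CUBIC))
    cs=max(cv2.findContours(msk,0,1)[0],key=cv2.contourArea);e=cv2.fitEllipse(cs);print(n,e,u0);w=onz(m,[e[0]],.167)[0];print(w,'tool',T.T@(w-c0))
g=[-.0195,-.0007,-.139]
print(RT.round(3)); print('yaw check',np.linalg.det(RT))
pre=tcp(AIM+.15*Y,g);print('pre',pre);rel(pre,RT);print('fin',tcp(AIM,g));rel(tcp(AIM,g),RT)
E
```

```text
scene ((252.9346160888672, 232.05674743652344), (21.47125816345215, 28.596920013427734), 72.5106201171875) [252.00815401 231.70693051]
[ 0.64488706 -0.22741499  0.167     ] tool [-0.02114309 -0.00329949 -0.14032355]
side ((382.5233154296875, 235.9497833251953), (14.087108612060547, 25.320280075073242), 110.46936798095703) [380.51596798 236.70049691]
[ 0.65050845 -0.23163043  0.167     ] tool [-0.02115396  0.00102713 -0.14585982]
[[ 0.366  0.563 -0.741]
 [-0.403 -0.621 -0.672]
 [-0.839  0.544  0.   ]]
yaw check 1.0
pre [ 0.50343206 -0.16732571  0.08002326]
slide cm [ 6.61 -6.61 -0.02] rot [-0.6961  0.2073  0.5516]
fin [ 0.61455274 -0.06656762  0.08002326]
slide cm [  6.6  -16.47 -11.33] rot [-0.6961  0.2073  0.5516]
```

View pics/scene8c.png

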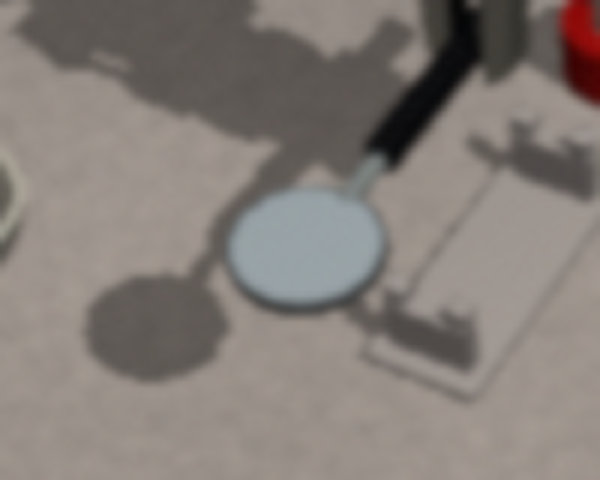

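>>> carry_out --series '[{"rotation": [-0.1,0.03,0.08],"slide": [0,-1,0],"jaw": 0},{"rotation": [-0.2,0.06,0.16],"slide": [0,-2,0],"jaw": 0},{"rotation": [-0.3,0.09,0.24],"slide": [0,-3.5,0],"jaw": 0},{"rotation": [-0.4,0.12,0.32],"slide": [0,-5,0],"jaw": 0},{"rotation": [-0.5,0.15,0.4],"slide": [0,-6,0],"jaw": 0}]'

```text
clock: 13.75
tool_pos: [0.505, -0.1739, 0.1476]
eef_rot: [[0.221, 0.433, -0.874], [-0.308, -0.819, -0.484], [-0.925, 0.376, -0.048]]
force: [0.6, 0.8, -1.7]
opening: 0.0141
```

Run:
```python
from h import *
g=[-.020,-.0007,-.1395]
s=sensors.get_state();print(s['clock'],s['tool_pos'],np.round(s['joint_pos'],2),s['opening'])
rel(tcp(AIM+.15*Y,g),RT)
z=np.load('w8.npz');m=dict(eyes.camera_model('wrist'));m['R']=z['R'];m['t']=z['t']
Q=onz(m,[[322,37]],.163);print('rim near',Q-[.50523,-.2335,.147]);Q=onz(m,[[323,108]],.1705);print('handle end',Q-[.50523,-.2335,.147])
```

```text
13.75 [ 0.50502289 -0.17387232  0.14758559] [-0.51  0.55  0.8   2.37 -0.94  0.14 -0.01] 0.014080091792710582
slide cm [ 6.07 -3.13  0.19] rot [-0.2264  0.0644  0.1831]
rim near [[0.10683423 0.00279043 0.016     ]]
handle end [[0.08383574 0.00200399 0.0235    ]]
```

Run:
```python
from h import *
g=[-.020,-.0007,-.1395]
s=sensors.get_state()
print(tcp(AIM+.11*Y,g)); rel(tcp(AIM+.11*Y,g),RT)
T=np.array(s['eef_rot']);print('glass now',np.array(s['tool_pos'])+T@g, 'rel tripod',[((np.array(s['tool_pos'])+T@g-AIM)@v).round(3) for v in (X,Y,Zw)])
```

```text
[ 0.53287666 -0.14099437  0.07960383]
slide cm [ 5.89 -4.04 -3.7 ] rot [-0.2264  0.0644  0.1831]
glass now [ 0.62215501 -0.09957249  0.17249223] rel tripod [np.float64(-0.041), np.float64(0.156), np.float64(0.076)]
```

>>> carry_out --series '[{"rotation": [0,0,0],"slide": [1,-2,-1.5],"jaw": 0},{"rotation": [-0.05,0.01,0.04],"slide": [2.2,-3.5,-3],"jaw": 0},{"rotation": [-0.12,0.03,0.1],"slide": [3.5,-4,-3.7],"jaw": 0},{"rotation": [-0.2,0.05,0.16],"slide": [4.8,-4,-3.7],"jaw": 0},{"rotation": [-0.226,0.064,0.183],"slide": [5.9,-4,-3.7],"jaw": 0}]'

```text
clock: 14.25
tool_pos: [0.5679, -0.1205, 0.137]
eef_rot: [[0.276, 0.583, -0.764], [-0.41, -0.648, -0.642], [-0.869, 0.49, 0.06]]
force: [-1.2, -0.2, -0.6]
opening: 0.0137
```

```bash
cat > st.py <<'E'
from h import *
g=[-.020,-.0007,-.1395]
s=sensors.get_state();print(s['clock'],s['tool_pos'],np.round(s['joint_pos'],2),s['opening'],np.round(s['force'],1))
T=np.array(s['eef_rot']);G=np.array(s['tool_pos'])+T@g;print('glass rel aim in tripod mm',[round(float((G-AIM)@v)*1000,1) for v in (X,Y,Zw)],'normal err deg',np.degrees(np.arccos(-T[:,0]@MZ)).round(2))
for o in (.11,.05,0): rel(tcp(AIM+o*Y,g),RT,s)
E
python3 st.py
```

```text
14.25 [ 0.56785092 -0.12050547  0.13695417] [-0.73  0.7   0.9   2.31 -1.05  0.11  0.13] 0.013701346182272025 [-1.2 -0.2 -0.6]
glass rel aim in tripod mm [-14.7, 69.3, 49.6] normal err deg 5.45
slide cm [ 4.86 -3.52  3.64] rot [-0.0013  0.0711  0.0632]
slide cm [ 4.44 -3.54 -2.34] rot [-0.0013  0.0711  0.0632]
slide cm [ 4.08 -3.56 -7.33] rot [-0.0013  0.0711  0.0632]
```

Two joints have reached their limits: q5 at -1.05 and q6 at 0.11. Before moving further I'll fit the arm's kinematics from the logged poses, to find an approach that stays within range.

```bash
cat > kin.py <<'E'
from h import *
from scipy.optimize import least_squares
import itertools
def Rz(a): return Rot.from_euler('z',a).as_matrix()
def Ry(a): return Rot.from_euler('y',a).as_matrix()
def fk(q,P,sg,full=False):
    d1,L1,L2,L3,o1,o7,a1,a2=P
    R=Rz(sg[0]*q[0]+o1);p=np.array([0,0,d1]);pts=[p]
    R=R@Ry(q[1])@Rz(sg[1]*q[2]);p=p+R@[a1,0,L1];pts.append(p)
    R=R@Ry(q[3]);p=p+R@[a2,0,0];R=R@Rz(sg[2]*q[4]);p=p+R@[0,0,L2];pts.append(p)
    R=R@Ry(q[5])@Rz(sg[3]*q[6]+o7);p=p+R@[0,0,L3];pts.append(p)
    Tt=np.c_[R[:,2],R[:,0],R[:,1]]  # tool x along z; y=x ; z=y
    return (p,Tt,pts) if full else (p,Tt)
def D(*a): return a
data=[ # q, pos, R
([-1.267,.6,-.003,1.6,.002,.943,-.08],[.269,.673,.218],[[0,.372,.928],[-.001,.928,-.372],[-1,-.002,0]]),
([-1.27,.39,.07,1.44,-.03,1.31,-.25],[.2856,.6148,.4328],[[0,.589,.808],[.007,.808,-.589],[-1,.006,-.004]]),
([-1.1,.15,.2,1.79,-.03,1.21,-.31],[.349,.3794,.4285],[[0,.833,.554],[0,.554,-.833],[-1,0,0]]),
([-.87,.02,.41,1.93,-.01,1.19,-.38],[.4118,.1508,.4287],[[0,.996,.086],[0,.086,-.996],[-1,0,0]]),
([-.37,.37,.55,2.22,-.32,.64,.42],[.4597,-.0782,.1974],[[-.007,1,.002],[-.001,.002,-1],[-1,-.007,.001]]),
([-.11,.63,.24,2.31,-.58,.26,.66],[.4658,-.0835,.0442],[[-.001,1,.004],[0,.004,-1],[-1,-.001,0]]),
([-.4,.55,.62,1.6,-.35,1.1,.31],[.6959,-.041,.3017],[[-.001,1,.003],[0,.003,-1],[-1,-.001,0]]),
([-.49,.43,.87,1.82,-.37,1.07,-.18],[.5775,-.1162,.3275],[[-.002,.764,-.645],[0,-.645,-.764],[-1,-.002,.001]]),
([-.33,.59,.99,2.07,-.67,.85,-.49],[.5005,-.2177,.2003],[[-.002,.029,-1],[.001,-1,-.029],[-1,-.001,.002]]),
([-.23,.65,.87,2.09,-.75,.75,-.42],[.5052,-.2335,.1471],[[0,.02,-1],[0,-1,-.02],[-1,0,0]]),
([-.51,.55,.8,2.37,-.94,.14,-.01],[.505,-.1739,.1476],[[.221,.433,-.874],[-.308,-.819,-.484],[-.925,.376,-.048]]),
([-.73,.7,.9,2.31,-1.05,.11,.13],[.5679,-.1205,.137],[[.276,.583,-.764],[-.41,-.648,-.642],[-.869,.49,.06]])]
E
cat > fit.py <<'E'
from kin import *
best=None
def res(P,sg):
    r=[]
    for q,p,R in data:
        a,T=fk(q,P,sg); r+=list((a-p)*10)+list((T-np.array(R)).ravel())
    return r
for sg in itertools.product([1,-1],repeat=4):
  for o7 in(0,1.57,3.14,-1.57):
    f=least_squares(res,[.33,.4,.4,.3,0,o7,0,0],args=(sg,))
    if best is None or f.cost<best[0]: best=(f.cost,sg,f.x); print(best)
import json;json.dump([list(best[2]),best[1]],open('kin.json','w'))
r=np.array(res(best[2],best[1])).reshape(-1,12);print(np.abs(r[:,:3]).max(1)*100,np.abs(r[:,3:]).max(1))
E
python3 fit.py
```

```text
(np.float64(132.52618750928667), (1, 1, 1, 1), array([ 0.16633255, -0.85564835, -0.53284632, -0.00722896, -0.48708377,
       -3.58627474,  0.3184845 , -0.93956778]))
(np.float64(132.52618730279025), (1, 1, 1, 1), array([ 0.16628089, -0.85558739, -0.53283837, -0.00723759, -0.48703284,
        2.69223292,  0.31847104, -0.93955255]))
(np.float64(132.52618721570366), (1, 1, 1, 1), array([ 0.1663319 , -0.85564748, -0.53284618, -0.00722901, -0.48708308,
       -3.58633375,  0.31848429, -0.93956755]))
(np.float64(127.57996928567724), (1, 1, 1, -1), array([ 0.17879296, -0.86939126, -0.534249  , -0.00469908, -0.4992102 ,
       -1.85874276,  0.32132393, -0.94289596]))
(np.float64(117.93539911108448), (1, 1, -1, 1), array([-0.30259306, -0.44452691, -0.28898495, -0.68685987,  0.4755178 ,
        3.04355386,  0.33001933, -0.45089599]))
(np.float64(117.63816573247847), (1, 1, -1, -1), array([-0.30447727, -0.43949867, -0.28567707, -0.68835258,  0.48058337,
       -2.72320232,  0.32776159, -0.44697969]))
(np.float64(117.63816519691409), (1, 1, -1, -1), array([-0.30413523, -0.44067765, -0.28647209,
[... 3203 characters left out ...]
  0.34727117, -0.08965436,
       -3.0909938 ,  0.02457233, -0.00678815]))
(np.float64(0.07964826788397117), (-1, -1, -1, -1), array([ 0.29612396,  0.64092876,  0.42351431,  0.34730653, -0.0891021 ,
        3.0530582 ,  0.02478823, -0.00681213]))
(np.float64(0.07964826788396898), (-1, -1, -1, -1), array([ 0.29612396,  0.64092875,  0.42351431,  0.34730654, -0.0891021 ,
        3.0530582 ,  0.02478823, -0.00681213]))
[ 8.57063366  2.15738893  5.48868932 10.6779461  14.74853083 15.81071925
  9.92298351  4.94685586  5.55041465  5.11523464  3.60051093  8.75098287] [0.00060406 0.00488972 0.00525801 0.01025896 0.00591074 0.00527555
 0.00562528 0.00370179 0.0070431  0.00438296 0.02936776 0.04164074]
```

```bash
python3 - <<'E'
s=open('kin.py').read()
s=s.replace("d1,L1,L2,L3,o1,o7,a1,a2=P","d1,L1,L2,L3,o1,o7,a1,a2,b0,b1,b2,a0,b3=P")
s=s.replace("p=np.array([0,0,d1]);","p=R@[a0,b0,d1];").replace("[a1,0,L1]","[a1,b1,L1]").replace("R@[0,0,L2]","R@[0,b2,L2]").replace("R=R@Ry(q[5])@","R=R@Ry(q[5]);p=p+R@[0,b3,0];R=R@")
open('kin.py','w').write(s)
f=open('fit.py').read().replace("itertools.product([1,-1],repeat=4)","[(-1,-1,-1,-1)]").replace("o7,0,0]","o7,0,0,0,0,0,0,0]").replace("; print(best)","")
open('fit.py','w').write(f)
E
python3 fit.py; cat kin.json
```

```text
[1.23399971 3.47123789 3.60050782 2.19766325 3.55743545 2.40650577
 2.82822292 1.63686097 2.36227082 1.71082193 1.15014604 0.98569499] [0.00177798 0.00607757 0.00516762 0.00880075 0.00736632 0.00673758
 0.00552961 0.00376025 0.00558122 0.00584544 0.00782754 0.00336017]
[[0.28541430281194613, 0.6447509948179699, 0.4399620852219535, 0.3381637170609899, -0.0030352329156487358, 3.137662535102173, 0.0029358402556630913, -0.00016341706830923355, -0.03207500638376018, -0.022245169908235277, 10.285691329056377, -0.00011194499606088218, -10.286609212648155], [-1, -1, -1, -1]]
```

```bash
cat > ik.py <<'E'
from kin import *
import json
P_,SG=json.load(open('kin.json'))
LO=np.array([-2.57,-.35,-1.29,.11,-1.05,.11,-2.63])+.04;HI=np.array([2.57,1.97,1.29,2.56,4.19,1.86,2.63])-.04
def ik(p,R,q0):
    def r(q):
        a,T=fk(q,P_,SG); return np.r_[(a-p)*10,(T-R).ravel(),(q-q0)*1e-4]
    f=least_squares(r,np.clip(q0,LO+1e-6,HI-1e-6),bounds=(LO,HI)); a,T=fk(f.x,P_,SG)
    return f.x,np.linalg.norm(a-p),np.abs(T-R).max()
def search(p,R,n=40,seed=0):
    rng=np.random.default_rng(seed);out=[]
    for _ in range(n):
        q,e,er=ik(p,R,rng.uniform(LO,HI))
        if e<.001 and er<.003: out.append(q)
    return np.array(out)
E
python3 - <<'E'
from ik import *
g=np.array([-.020,-.0007,-.1395])
for flip in(0,1):
    F=np.diag([1,-1,-1.]) if flip else np.eye(3)
    p=tcp(AIM,g)
    S=search(p,RT@F); print('flip',flip,len(S))
    if len(S):
        S=S[np.argsort(S[:,4])]
        for q in S[::max(1,len(S)//14)]: print(q.round(2),[x.round(2).tolist() for x in fk(q,P_,SG,True)[2][1:3]])
E
```

```text
flip 0 21
[ 0.27  0.78 -0.77  2.23  1.65  1.02 -2.59] [[0.44, -0.17, 0.73], [-9.04, -2.43, -2.59]]
[ 0.27  0.78 -0.77  2.23  1.65  1.02 -2.59] [[0.44, -0.17, 0.73], [-9.04, -2.43, -2.59]]
[ 0.27  0.78 -0.77  2.23  1.65  1.02 -2.59] [[0.44, -0.17, 0.73], [-9.04, -2.43, -2.59]]
[ 0.27  0.78 -0.77  2.23  1.65  1.02 -2.59] [[0.44, -0.17, 0.73], [-9.04, -2.43, -2.59]]
[ 0.27  0.78 -0.77  2.23  1.65  1.02 -2.59] [[0.44, -0.17, 0.73], [-9.04, -2.43, -2.59]]
[ 0.27  0.78 -0.77  2.23  1.65  1.02 -2.59] [[0.44, -0.17, 0.73], [-9.04, -2.43, -2.59]]
[ 0.27  0.78 -0.77  2.23  1.65  1.02 -2.59] [[0.44, -0.17, 0.73], [-9.04, -2.43, -2.59]]
[ 0.27  0.78 -0.77  2.23  1.65  1.02 -2.59] [[0.44, -0.17, 0.73], [-9.04, -2.43, -2.59]]
[ 0.27  0.78 -0.77  2.23  1.65  1.02 -2.59] [[0.44, -0.17, 0.73], [-9.04, -2.43, -2.59]]
[ 0.27  0.79 -0.78  2.23  1.65  1.02 -2.59] [[0.44, -0.17, 0.73], [-9.04, -2.42, -2.59]]
[ 0.29  0.8  -0.81  2.23  1.65  1.05 -2.58] [[0.44, -0.18, 0.72], [-9.05, -2.38, -2.61]]
[ 0.32  0.82 -0.87  2.23  1.65  1.1  -2.57] [[0.45, -0.2, 0.71], [-9.05, -2.29, -2.66]]
[ 0.41  0.9  -1.03  2.2
[... 1390 characters left out ...]
9]]
[-0.12  0.67 -0.2   2.26  1.68  0.63  0.45] [[0.41, -0.01, 0.79], [-8.9, -3.36, -2.08]]
[-0.2   0.66 -0.08  2.26  1.7   0.56  0.42] [[0.4, 0.02, 0.79], [-8.84, -3.61, -1.93]]
[-0.23  0.66 -0.03  2.26  1.71  0.53  0.41] [[0.4, 0.04, 0.79], [-8.81, -3.73, -1.86]]
[-0.32  0.66  0.1   2.27  1.74  0.45  0.36] [[0.39, 0.07, 0.79], [-8.69, -4.13, -1.62]]
[-0.41  0.68  0.23  2.28  1.8   0.37  0.29] [[0.39, 0.11, 0.79], [-8.49, -4.66, -1.28]]
[-0.56  0.72  0.46  2.29  2.01  0.22  0.07] [[0.38, 0.18, 0.78], [-7.53, -6.36, -0.04]]
[-0.77  0.85  0.83  2.3   3.79  0.15 -1.73] [[0.37, 0.29, 0.72], [7.42, -5.15, 5.89]]
[-0.78  0.86  0.85  2.3   3.86  0.16 -1.81] [[0.37, 0.3, 0.72], [7.87, -4.58, 5.81]]
```

The fitted model, good to about 3 mm, shows why. With the camera-side-to-glass grip the final pose needs q7 at about -2.6. With the tool half-turned about its axis it is comfortable, at q5≈1.7 and q7≈0.4. So I'll put the mirror back in its rest and re-grip it half-turned. First I'll check how the controller's IK behaves so I can plan that.

```bash
cat > sim.py <<'E'
from ik import *
LO0=LO-.04;HI0=HI+.04
VM=.7*np.array([2.22,2.22,3.01,3.01,3.14,3.14,3.14])
def err(p,R,q):
    a,T=fk(q,P_,SG); return np.r_[p-a, T@Rot.from_matrix(T.T@R).as_rotvec()]
def jac(q,h=1e-5):
    a,T=fk(q,P_,SG);J=np.zeros((6,7))
    for i in range(7):
        k=q.copy();k[i]+=h;b,U=fk(k,P_,SG);J[:3,i]=(b-a)/h;J[3:,i]=Rot.from_matrix(U@T.T).as_rotvec()/h
    return J
def step(q,p,R,lam=.02,null=0,qn=None,it=30):
    q=q.copy()
    for _ in range(it):
        e=err(p,R,q);J=jac(q);Ji=J.T@np.linalg.inv(J@J.T+lam**2*np.eye(6))
        dq=Ji@e
        if null: dq+=null*(np.eye(7)-Ji@J)@(qn-q)
        q=np.clip(q+dq,LO0,HI0)
    return q
def path(q,wps,n,**k):
    """wps list of (p,R); n substeps each"""
    out=[];p0,R0=fk(q,P_,SG)
    for p,R in wps:
        rv=Rot.from_matrix(R0.T@R).as_rotvec()
        for i in range(1,n+1):
            t=i/n;q=step(q,p0+(np.array(p)-p0)*t,R0@Rot.from_rotvec(rv*t).as_matrix(),**k)
        e=err(p,R,q);out.append((q,np.linalg.norm(e[:3]),np.linalg.norm(e[3:])));p0,R0=np.array(p),R
    return out
E
python3 - <<'E'
from sim import *
q=np.array(data[0][0]);wps=[(d[1],Rot.from_matrix(np.array(d[2])).as_matrix()) for d in data[1:]]
# insert extra waypoints? just compare
for nm,k in dict(pinv=dict(it=8),mid=dict(it=8,null=.05,qn=(LO+HI)/2),home=dict(it=8,null=.05,qn=q.copy())).items():
    print(nm)
    for (qq,e,er),d in zip(path(q,wps,6,**k),data[1:]): print(qq.round(2),np.array(d[0]),round(e*1e3,1),round(er,3))
E
```

```text
pinv
[-1.27  0.39  0.08  1.44 -0.03  1.31 -0.25] [-1.27  0.39  0.07  1.44 -0.03  1.31 -0.25] 0.0 0.0
[-1.11  0.15  0.2   1.79 -0.03  1.21 -0.31] [-1.1   0.15  0.2   1.79 -0.03  1.21 -0.31] 0.0 0.0
[-0.88  0.02  0.41  1.93 -0.01  1.19 -0.38] [-0.87  0.02  0.41  1.93 -0.01  1.19 -0.38] 0.0 0.0
[-0.35  0.36  0.53  2.22 -0.3   0.63  0.4 ] [-0.37  0.37  0.55  2.22 -0.32  0.64  0.42] 0.0 0.0
[-0.1   0.63  0.22  2.32 -0.55  0.25  0.63] [-0.11  0.63  0.24  2.31 -0.58  0.26  0.66] 0.0 0.0
[-0.39  0.55  0.6   1.6  -0.33  1.1   0.3 ] [-0.4   0.55  0.62  1.6  -0.35  1.1   0.31] 0.0 0.0
[-0.48  0.42  0.85  1.82 -0.36  1.06 -0.2 ] [-0.49  0.43  0.87  1.82 -0.37  1.07 -0.18] 0.0 0.0
[-0.32  0.58  0.96  2.07 -0.65  0.83 -0.51] [-0.33  0.59  0.99  2.07 -0.67  0.85 -0.49] 0.0 0.0
[-0.23  0.65  0.87  2.09 -0.75  0.74 -0.43] [-0.23  0.65  0.87  2.09 -0.75  0.75 -0.42] 0.0 0.0
[-0.48  0.53  0.74  2.37 -0.74  0.11 -0.2 ] [-0.51  0.55  0.8   2.37 -0.94  0.14 -0.01] 0.1 0.0
[-0.71  0.68  0.85  2.31 -0.75  0.11 -0.17] [-0.73  0.7   0.9   2.31 -1.05  0.11  0.13] 12.1 0.036
mid
[-0.78  0.47 -0.72  1.4   0.31  
[... 1394 characters left out ...]
32  0.64  0.42] 0.1 0.0
[ 0.    0.61  0.08  2.31 -0.2   0.22  0.27] [-0.11  0.63  0.24  2.31 -0.58  0.26  0.66] 0.1 0.0
[-0.24  0.51  0.35  1.59 -0.19  1.07  0.16] [-0.4   0.55  0.62  1.6  -0.35  1.1   0.31] 0.0 0.0
[-0.34  0.37  0.62  1.82 -0.25  1.04 -0.33] [-0.49  0.43  0.87  1.82 -0.37  1.07 -0.18] 0.0 0.0
[-0.22  0.51  0.77  2.06 -0.51  0.77 -0.67] [-0.33  0.59  0.99  2.07 -0.67  0.85 -0.49] 0.0 0.0
[-0.13  0.59  0.69  2.09 -0.6   0.67 -0.58] [-0.23  0.65  0.87  2.09 -0.75  0.75 -0.42] 0.0 0.0
[-0.45  0.52  0.69  2.37 -0.45  0.11 -0.5 ] [-0.51  0.55  0.8   2.37 -0.94  0.14 -0.01] 5.6 0.017
[-0.69  0.66  0.81  2.31 -0.41  0.11 -0.51] [-0.73  0.7   0.9   2.31 -1.05  0.11  0.13] 16.4 0.049
```

The plain pseudo-inverse reproduces the controller's joint path well. I'll simulate the put-back, re-grip and final approach.

```bash
cat > plan.py <<'E'
from sim import *
s=sensors.get_state();q=np.array(s['joint_pos']);print(q.round(3))
p0=np.array(s['tool_pos']);R0=np.array(s['eef_rot'])
def run(q,w,n=8,show=True):
    o=path(q,w,n,it=8)
    if show:
        for x,e,er in o: print(x.round(2),round(e*1e3,1),round(er,3))
    return o[-1][0]
E
cat > p1.py <<'E'
from plan import *
g=np.array([-.020,-.0007,-.1395])
Rn=down(-88.85)
print('back');q=run(q,[([.505,-.174,.147],np.array(data[10][2])),([.5053,-.2337,.16],Rn),([.5053,-.2337,.0275],Rn),([.5053,-.2337,.15],Rn)])
F=np.diag([1,-1,-1.])
print('turn');
for k in range(1,7): q=run(q,[([.5053,-.2337,.15],down(-88.85+30*k))])
Rp=down(91.15)
print('grip');q=run(q,[([.5053,-.2337,.0275],Rp),([.5053,-.2337,.15],Rp)])
gf=g*[1,-1,-1]; RF=RT@F
print('final');q=run(q,[(tcp(AIM+.11*Y+[0,0,.07],gf,RF),RF),(tcp(AIM+.11*Y,gf,RF),RF),(tcp(AIM,gf,RF),RF)],12)
E
python3 p1.py
```

```text
[-0.729  0.701  0.896  2.307 -1.045  0.107  0.126]
back
[-0.52  0.56  0.82  2.37 -1.05  0.15  0.11] 0.0 0.0
[-0.33  0.73  1.1   2.09 -0.88  0.89 -0.27] 0.0 0.0
[-0.12  0.82  0.71  2.15 -1.05  0.57 -0.16] 1.9 0.01
[-0.27  0.68  0.95  2.09 -0.8   0.79 -0.37] 0.0 0.0
turn
[-0.19  0.61  0.79  2.09 -0.68  0.72  0.02] 0.0 0.0
[-0.1   0.57  0.64  2.08 -0.55  0.66  0.41] 0.0 0.0
[-0.    0.53  0.48  2.08 -0.42  0.63  0.79] 0.0 0.0
[ 0.1   0.51  0.33  2.07 -0.28  0.6   1.17] 0.0 0.0
[ 0.21  0.5   0.17  2.06 -0.15  0.59  1.55] 0.0 0.0
[ 0.32  0.49  0.02  2.05 -0.01  0.59  1.94] 0.0 0.0
grip
[ 0.33  0.69  0.01  2.12 -0.01  0.33  1.94] 0.0 0.0
[ 0.32  0.49  0.02  2.05 -0.02  0.59  1.94] 0.0 0.0
final
[-0.83  0.7   1.09  2.45  1.07  0.11  1.22] 115.0 0.341
[-0.26  0.65  0.2   2.47  2.3   0.46 -0.11] 0.0 0.0
[-0.56  0.72  0.46  2.29  2.    0.23  0.08] 0.0 0.0
```

```bash
cat > p2.py <<'E'
from plan import *
g=np.array([-.020,-.0007,-.1395]);F=np.diag([1,-1,-1.]);gf=g*[1,-1,-1]; RF=RT@F
Rn=down(-88.85);Rp=down(91.15)
print('back')
q=run(q,[([.52,-.174,.16],R0),([.52,-.2,.20],R0),([.5053,-.2337,.2],Rn),([.5053,-.2337,.15],Rn)])
qs=q.copy()
print('lower');q=run(q,[([.5053,-.2337,.0275],Rn),([.5053,-.2337,.2],Rn)])
print('turn');
for k in range(1,7): q=run(q,[([.5053,-.2337,.2],down(-88.85+30*k))],show=k==6)
print('grip');q=run(q,[([.5053,-.2337,.0275],Rp),([.5053,-.2337,.15],Rp)])
# mirror orientation with yaw a (deg of mirror x), tilt b
def MR(yaw,tilt):
    a=np.radians(yaw);t=np.radians(tilt);mx=np.array([np.cos(a),np.sin(a),0]);x=np.array([np.cos(a+np.pi/2),np.sin(a+np.pi/2),0])
    mz=np.sin(t)*x+np.cos(t)*Zw; return np.c_[-mz,np.cross(mx,-mz),mx]  # flip: tool z=+mx
print('chk',np.abs(MR(42.2,32.98)-RF).max())
for c in ([.50,-.2337,.17],[.55,-.25,.2],[.6,-.25,.2],[.55,-.3,.2],[.5,-.3,.2]):
    print('final',c);run(q,[(c,MR(1.15,15)),(c,MR(1.15,33)),(tcp(AIM+.11*Y+[0,0,.05],gf,RF),RF),(tcp(AIM+.11*Y,gf,RF),RF),(tcp(AIM,gf,RF),RF)],12)
E
python3 p2.py
```

```text
[-0.729  0.701  0.896  2.307 -1.045  0.107  0.126]
back
[-0.61  0.57  0.83  2.39 -1.05  0.11  0.27] 33.7 0.101
[-0.68  0.57  1.06  2.36 -1.01  0.16  0.32] 0.0 0.0
[-0.41  0.77  1.28  2.05 -0.89  1.03 -0.23] 0.0 0.0
[-0.36  0.82  1.2   2.1  -0.98  0.96 -0.16] 0.0 0.0
lower
[-0.12  0.82  0.71  2.15 -1.05  0.57 -0.16] 1.8 0.01
[-0.32  0.62  1.03  2.05 -0.71  0.88 -0.44] 0.0 0.0
turn
[ 0.26  0.42  0.1   2.01 -0.06  0.71  1.99] 0.0 0.0
grip
[ 0.3   0.69  0.05  2.13 -0.09  0.33  2.01] 0.0 0.0
[ 0.27  0.49  0.09  2.06 -0.07  0.59  2.  ] 0.0 0.0
chk 2.220446049250313e-16
final [0.5, -0.2337, 0.17]
[-0.09  0.46  0.37  2.15  0.19  0.5   1.67] 0.0 0.0
[-0.53  0.62  0.77  2.24  0.44  0.37  1.31] 0.0 0.0
[-0.36  0.54  0.34  2.45  2.14  0.33  0.09] 0.0 0.0
[-0.24  0.65  0.16  2.47  2.26  0.48 -0.07] 0.0 0.0
[-0.53  0.71  0.41  2.29  1.95  0.25  0.14] 0.0 0.0
final [0.55, -0.25, 0.2]
[-0.05  0.47  0.33  2.    0.18  0.63  1.7 ] 0.0 0.0
[-0.43  0.57  0.66  2.1   0.48  0.52  1.31] 0.0 0.0
[-0.38  0.55  0.38  2.45  2.19  0.32  0.05] 0.0 0.0
[-0.26  0.65  0.2   2.47  2.3   0.46 -0.11] 0.0 0.0
[-0.56  0.
[... 178 characters left out ...]
0.54  0.32  2.45  2.13  0.34  0.11] 0.0 0.0
[-0.23  0.64  0.15  2.47  2.25  0.48 -0.06] 0.0 0.0
[-0.52  0.7   0.4   2.29  1.93  0.26  0.15] 0.0 0.0
final [0.55, -0.3, 0.2]
[0.05 0.49 0.32 1.97 0.17 0.62 1.79] 0.0 0.0
[-0.34  0.59  0.67  2.09  0.46  0.47  1.4 ] 0.0 0.0
[-0.35  0.54  0.32  2.45  2.12  0.34  0.11] 0.0 0.0
[-0.23  0.64  0.15  2.47  2.25  0.48 -0.06] 0.0 0.0
[-0.52  0.7   0.4   2.28  1.93  0.27  0.16] 0.0 0.0
final [0.5, -0.3, 0.2]
[0.06 0.44 0.34 2.07 0.19 0.57 1.79] 0.0 0.0
[-0.38  0.55  0.73  2.19  0.52  0.4   1.37] 0.0 0.0
[-0.36  0.54  0.34  2.45  2.15  0.33  0.09] 0.0 0.0
[-0.24  0.65  0.17  2.47  2.27  0.47 -0.08] 0.0 0.0
[-0.54  0.71  0.42  2.29  1.96  0.25  0.13] 0.0 0.0
```

```bash
cat > p3.py <<'E'
from plan import *
Rn=down(-88.85)
O={}
for nm,w in {'hi':[([.505,-.174,.25],R0),([.5053,-.2337,.3],Rn)],
 'far':[([.56,-.16,.2],R0),([.62,-.25,.25],Rn)],
 'far2':[([.505,-.174,.2],R0),([.65,-.25,.3],Rn),([.65,-.25,.15],Rn)],
 'yaw':[([.505,-.174,.2],R0),([.6,-.25,.3],down(-40)),([.5053,-.2337,.3],down(-40))],
 'yaw2':[([.505,-.174,.2],R0),([.5053,-.2337,.3],down(-120))],
 'right':[([.505,-.174,.2],R0),([.5,-.4,.25],Rn)],
 'left':[([.505,-.174,.2],R0),([.55,-.1,.25],down(-60)),([.5053,-.2337,.25],down(-60))],
 'yaw3':[([.505,-.174,.2],R0),([.6,-.25,.3],down(0)),([.5053,-.2337,.25],down(0))]}.items():
    qq=run(q,w,show=False);qq=run(qq,[([.5053,-.2337,.1],Rn)],show=False);a=qq.copy();o=path(qq,[([.5053,-.2337,.0275],Rn)],8,it=8)[-1];print(nm,a.round(2),o[0].round(2),round(o[1]*1e3,1))
E
python3 p3.py
```

```text
[-0.729  0.701  0.896  2.307 -1.045  0.107  0.126]
hi [-0.24  0.77  0.93  2.13 -0.96  0.75 -0.22] [-0.11  0.82  0.7   2.15 -1.05  0.57 -0.16] 0.9
far [-0.31  0.85  1.08  2.13 -1.05  0.86 -0.11] [-0.11  0.82  0.7   2.15 -1.05  0.57 -0.16] 1.0
far2 [-0.3   0.84  1.07  2.13 -1.05  0.85 -0.12] [-0.11  0.82  0.7   2.15 -1.05  0.57 -0.16] 0.9
yaw [-0.3   0.85  1.08  2.13 -1.05  0.86 -0.11] [-0.11  0.82  0.7   2.15 -1.05  0.57 -0.16] 1.0
yaw2 [-0.18  0.71  0.81  2.12 -0.86  0.67 -0.33] [-0.09  0.8   0.66  2.15 -1.02  0.54 -0.2 ] 0.0
right [-0.3   0.84  1.07  2.13 -1.05  0.85 -0.12] [-0.11  0.82  0.7   2.15 -1.05  0.57 -0.16] 1.0
left [-0.3   0.85  1.07  2.13 -1.05  0.86 -0.11] [-0.11  0.82  0.7   2.15 -1.05  0.57 -0.16] 1.0
yaw3 [-0.3   0.84  1.07  2.13 -1.05  0.85 -0.12] [-0.11  0.82  0.7   2.15 -1.05  0.57 -0.16] 1.0
```

>>> carry_out --series '[{"rotation": [0,0,0],"slide": [0,0,3],"jaw": 0},{"rotation": [0,0,0],"slide": [0,0,6],"jaw": 0},{"rotation": [0,0,0],"slide": [-2,0.5,8],"jaw": 0},{"rotation": [0,0,0],"slide": [-6,2,8],"jaw": 0},{"rotation": [0,0,0],"slide": [-10,4,8],"jaw": 0}]'

```text
clock: 14.75
tool_pos: [0.5006, -0.158, 0.228]
eef_rot: [[0.278, 0.578, -0.767], [-0.402, -0.655, -0.64], [-0.873, 0.486, 0.05]]
force: [0.7, 1.6, -1.0]
opening: 0.0134
```

Run:
```python
from h import *
s=sensors.get_state();print(s['clock'],s['tool_pos'],np.round(s['joint_pos'],2),s['opening'],np.round(s['force'],1));print(np.round(s['eef_rot'],3))
rel([.5053,-.2337,.3],down(-130))
```

```text
14.75 [ 0.50057371 -0.15804521  0.22795359] [-0.89  0.55  1.23  2.37 -0.77  0.24  0.05] 0.013394099281520976 [ 0.7  1.6 -1. ]
[[ 0.278  0.578 -0.767]
 [-0.402 -0.655 -0.64 ]
 [-0.873  0.486  0.05 ]]
slide cm [-3.12  8.73  4.84] rot [ 1.3734 -0.3134 -0.457 ]
```

>>> carry_out --series '[{"rotation": [0.135,-0.031,-0.045],"slide": [-0.3,0.9,0.5],"jaw": 0},{"rotation": [0.27,-0.062,-0.09],"slide": [-0.6,1.8,1],"jaw": 0},{"rotation": [0.41,-0.094,-0.137],"slide": [-0.9,2.7,1.5],"jaw": 0},{"rotation": [0.545,-0.125,-0.182],"slide": [-1.2,3.6,2],"jaw": 0},{"rotation": [0.68,-0.156,-0.227],"slide": [-1.5,4.5,2.5],"jaw": 0}]'

```text
clock: 15.25
tool_pos: [0.506, -0.1966, 0.2642]
eef_rot: [[0.07, -0.003, -0.998], [-0.263, -0.965, -0.016], [-0.962, 0.264, -0.068]]
force: [0.1, 1.0, -1.7]
opening: 0.014
```

Run:
```python
from plan import *
s=sensors.get_state();print(s['clock'],s['tool_pos'],np.round(s['joint_pos'],2),s['opening'],np.round(s['force'],1));print(np.round(s['eef_rot'],3))
rel([.5053,-.2337,.3],down(-130)); rel([.5053,-.2337,.2],down(-88.85))
Rn=down(-88.85)
for w in ([([.5053,-.2337,.3],down(-130)),([.5053,-.2337,.2],Rn),([.5053,-.2337,.0275],Rn)],[([.5053,-.2337,.2],Rn),([.5053,-.2337,.0275],Rn)]): print();run(q,w)
```

```text
[-0.716  0.556  1.267  2.121 -0.506  0.703 -0.745]
15.25 [ 0.50604533 -0.19660723  0.26420519] [-0.72  0.56  1.27  2.12 -0.51  0.7  -0.75] 0.013955966069669772 [ 0.1  1.  -1.7]
[[ 0.07  -0.003 -0.998]
 [-0.263 -0.965 -0.016]
 [-0.962  0.264 -0.068]]
slide cm [-2.47  4.52 -0.11] rot [ 0.7004 -0.1604 -0.2318]
slide cm [7.15 1.88 0.57] rot [-0.0131 -0.0673 -0.2677]

[-0.47  0.59  1.29  1.94 -0.64  1.11 -1.18] 0.2 0.0
[-0.28  0.58  0.93  2.05 -0.64  0.83 -0.52] 0.0 0.0
[-0.06  0.78  0.6   2.15 -0.97  0.51 -0.25] 0.0 0.0

[-0.29  0.59  0.96  2.05 -0.65  0.84 -0.5 ] 0.0 0.0
[-0.07  0.79  0.63  2.15 -0.99  0.52 -0.23] 0.0 0.0
```

Going straight back over the rest now stays within the joint limits.

>>> carry_out --series '[{"rotation": [0,-0.03,-0.12],"slide": [1,1,0.3],"jaw": 0},{"rotation": [-0.01,-0.06,-0.24],"slide": [3,1.9,0.6],"jaw": 0},{"rotation": [-0.013,-0.067,-0.268],"slide": [6,1.9,0.6],"jaw": 0},{"rotation": [-0.013,-0.067,-0.268],"slide": [7.1,1.9,0.6],"jaw": 0},{"rotation": [-0.013,-0.067,-0.268],"slide": [7.1,1.9,0.6],"jaw": 0}]'

```text
clock: 15.75
tool_pos: [0.5042, -0.2343, 0.1992]
eef_rot: [[-0.002, 0.023, -1.0], [-0.003, -1.0, -0.023], [-1.0, 0.003, 0.002]]
force: [-0.2, 0.0, -1.7]
opening: 0.0137
```

Run:
```python
from plan import *
s=sensors.get_state();print(s['clock'],s['tool_pos'],np.round(s['joint_pos'],2));print(np.round(s['eef_rot'],3))
rel([.5053,-.2337,.1],down(-88.85))
```

```text
[-0.287  0.592  0.957  2.045 -0.652  0.842 -0.497]
15.75 [ 0.50417156 -0.23431314  0.19917724] [-0.29  0.59  0.96  2.04 -0.65  0.84 -0.5 ]
[[-0.002  0.023 -1.   ]
 [-0.003 -1.    -0.023]
 [-1.     0.003  0.002]]
slide cm [ 9.92 -0.08 -0.14] rot [ 0.0033  0.0024 -0.0026]
```

>>> carry_out --series '[{"rotation": [0.003,0,-0.003],"slide": [2.5,-0.1,-0.1],"jaw": 0},{"rotation": [0.003,0,-0.003],"slide": [6,-0.1,-0.1],"jaw": 0},{"rotation": [0.003,0,-0.003],"slide": [9.5,-0.1,-0.1],"jaw": 0},{"rotation": [0.003,0,-0.003],"slide": [11,-0.1,-0.1],"jaw": 0},{"rotation": [0.003,0,-0.003],"slide": [11,-0.1,-0.1],"jaw": 0}]'

```text
clock: 16.25
tool_pos: [0.5062, -0.2315, 0.0897]
eef_rot: [[-0.002, 0.025, -1.0], [0.001, -1.0, -0.025], [-1.0, -0.001, 0.002]]
force: [0.0, -0.1, -0.6]
opening: 0.0137
```

Run:
```python
from plan import *
s=sensors.get_state();print(s['clock'],s['tool_pos'],np.round(s['joint_pos'],2));print(np.round(s['eef_rot'],3))
rel([.5053,-.2338,.0285],down(-88.85))
p,d=eyes.grab_frame('wrist');cv2.imwrite('pics/w9.png',p)
```

```text
[-0.158  0.717  0.76   2.123 -0.854  0.643 -0.337]
16.25 [ 0.50621381 -0.23153412  0.08968676] [-0.16  0.72  0.76  2.12 -0.85  0.64 -0.34]
[[-0.002  0.025 -1.   ]
 [ 0.001 -1.    -0.025]
 [-1.    -0.001  0.002]]
slide cm [6.12 0.23 0.08] rot [0.0051 0.0023 0.0007]
```

View pics/w9.png

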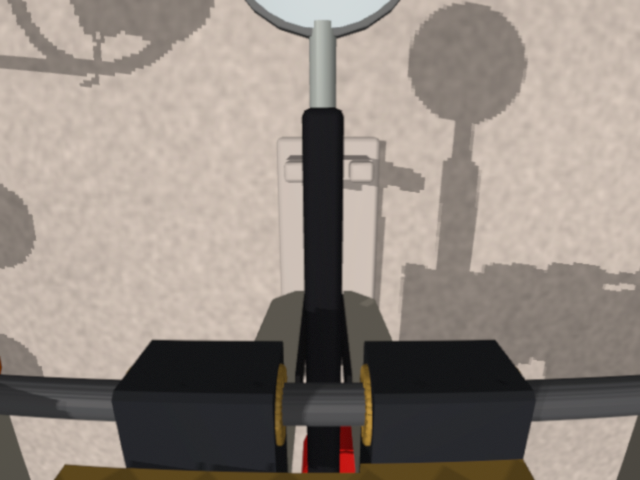

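The handle at (323,200) hangs over the rest, about 2 mm off centre. I'll correct that while lowering.

>>> carry_out --series '[{"rotation": [0.005,0,0],"slide": [0.5,0.2,0.1],"jaw": 0},{"rotation": [0.005,0,0],"slide": [2.5,0.2,0.1],"jaw": 0},{"rotation": [0.005,0,0],"slide": [4,0.2,0.1],"jaw": 0},{"rotation": [0.005,0,0],"slide": [4.5,0.2,0.1],"jaw": 0},{"rotation": [0.005,0,0],"slide": [4.5,0.2,0.1],"jaw": 0}]'

```text
clock: 16.8
tool_pos: [0.506, -0.2351, 0.046]
eef_rot: [[0.001, 0.019, -1.0], [-0.0, -1.0, -0.019], [-1.0, 0.0, -0.001]]
force: [-0.7, 0.1, -1.1]
opening: 0.0136
```

Run:
```python
from plan import *
s=sensors.get_state();print(s['clock'],s['tool_pos'],s['force'],np.round(s['joint_pos'],2))
rel([.5053,-.2338,.0285],down(-88.85))
```

```text
[-0.092  0.767  0.665  2.141 -0.944  0.557 -0.266]
16.8 [ 0.50596915 -0.23505696  0.04602626] [-0.69317362  0.09602536 -1.05141469] [-0.09  0.77  0.67  2.14 -0.94  0.56 -0.27]
slide cm [ 1.75 -0.13  0.07] rot [-0.0012 -0.0007 -0.0001]
```

>>> carry_out --series '[{"rotation": [0,0,0],"slide": [0.5,-0.1,0.05],"jaw": 0},{"rotation": [0,0,0],"slide": [1.0,-0.1,0.05],"jaw": 0},{"rotation": [0,0,0],"slide": [1.5,-0.1,0.05],"jaw": 0},{"rotation": [0,0,0],"slide": [1.7,-0.1,0.05],"jaw": 0},{"rotation": [0,0,0],"slide": [1.7,-0.1,0.05],"jaw": 0}]'

```text
clock: 17.3
tool_pos: [0.5051, -0.2338, 0.0283]
eef_rot: [[-0.0, 0.019, -1.0], [0.0, -1.0, -0.019], [-1.0, -0.0, 0.0]]
force: [0.2, -0.4, -0.6]
opening: 0.0137
```

>>> carry_out --series '[{"rotation": [0,0,0],"slide": [0.05,0,0],"jaw": 0},{"rotation": [0,0,0],"slide": [0.1,0,0],"jaw": 0},{"rotation": [0,0,0],"slide": [0.1,0,0],"jaw": 0}]'

```text
clock: 17.6
tool_pos: [0.5053, -0.2339, 0.0276]
eef_rot: [[0.0, 0.019, -1.0], [0.0, -1.0, -0.019], [-1.0, -0.0, -0.0]]
force: [-0.3, -0.1, -1.0]
opening: 0.0138
```

>>> carry_out --series '[{"rotation": [0,0,0],"slide": [0.05,0,0],"jaw": 0},{"rotation": [0,0,0],"slide": [0.05,0,0],"jaw": 1.8},{"rotation": [0,0,0],"slide": [0.05,0,0],"jaw": 2.5},{"rotation": [0,0,0],"slide": [0.05,0,0],"jaw": 5},{"rotation": [0,0,0],"slide": [0.05,0,0],"jaw": 6}]'

```text
clock: 18.1
tool_pos: [0.5053, -0.2338, 0.027]
eef_rot: [[0.0, 0.019, -1.0], [0.0, -1.0, -0.019], [-1.0, -0.0, -0.0]]
force: [-0.5, -0.4, -0.4]
opening: 0.0363
```

>>> carry_out --series '[{"rotation": [0,0,0],"slide": [-1,0,0],"jaw": 6},{"rotation": [0,0,0],"slide": [-4,0,0],"jaw": 6},{"rotation": [0,0,0],"slide": [-8,0,0],"jaw": 7},{"rotation": [0,0,0],"slide": [-12,0,0],"jaw": 7},{"rotation": [0,0,0],"slide": [-16,0,0],"jaw": 8}]'

```text
clock: 18.6
tool_pos: [0.5046, -0.2339, 0.1892]
eef_rot: [[-0.0, 0.018, -1.0], [-0.0, -1.0, -0.018], [-1.0, 0.0, 0.0]]
force: [1.7, 0.1, -0.0]
opening: 0.0738
```

Run:
```python
from plan import *
s=sensors.get_state();print(s['clock'],s['tool_pos'],np.round(s['force'],1))
p,d=eyes.grab_frame('wrist');cv2.imwrite('pics/w10.png',p)
qq=q
for k in range(1,7): qq=run(qq,[([.5053,-.2337,.2],down(-88.85+30*k))],show=k%3==0)
run(qq,[([.5053,-.2337,.0275],down(91.15))])
```

```text
[-0.267  0.596  0.926  2.054 -0.661  0.819 -0.498]
18.6 [ 0.50459881 -0.23385635  0.18915572] [ 1.7  0.1 -0. ]
[-0.    0.45  0.47  2.03 -0.3   0.72  0.68] 0.0 0.0
[ 0.32  0.42  0.01  2.01 -0.01  0.71  1.93] 0.0 0.0
[ 0.33  0.69  0.    2.12 -0.01  0.33  1.93] 0.0 0.0
```

View pics/w10.png

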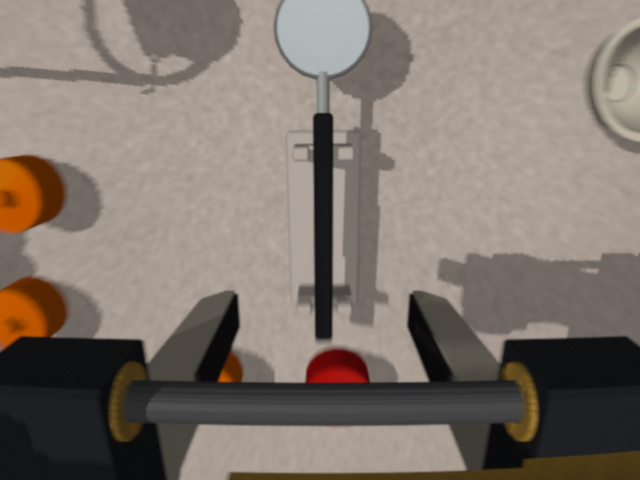

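The mirror lies in both notches again, glass at (323,30) and handle at u≈323. Now the half turn about the tool axis.

>>> carry_out --series '[{"rotation": [-0.147,0,0],"slide": [0,0,0],"jaw": 8},{"rotation": [-0.294,0,0],"slide": [0,0,0],"jaw": 8},{"rotation": [-0.441,0,0],"slide": [0,0,0],"jaw": 8},{"rotation": [-0.588,0,0],"slide": [0,0,0],"jaw": 8},{"rotation": [-0.735,0,0],"slide": [0,0,0],"jaw": 8}]'

```text
clock: 19.15
tool_pos: [0.5049, -0.2338, 0.1877]
eef_rot: [[0.0, 0.689, -0.725], [-0.0, -0.725, -0.689], [-1.0, 0.0, -0.0]]
force: [-0.5, 0.1, -0.1]
opening: 0.0802
```

>>> carry_out --series '[{"rotation": [-0.147,0,0],"slide": [0,0,0],"jaw": 8},{"rotation": [-0.294,0,0],"slide": [0,0,0],"jaw": 8},{"rotation": [-0.441,0,0],"slide": [0,0,0],"jaw": 8},{"rotation": [-0.588,0,0],"slide": [0,0,0],"jaw": 8},{"rotation": [-0.735,0,0],"slide": [0,0,0],"jaw": 8}]'

```text
clock: 19.65
tool_pos: [0.5048, -0.2341, 0.1877]
eef_rot: [[0.0, 0.997, -0.076], [-0.0, -0.076, -0.997], [-1.0, 0.0, 0.0]]
force: [-0.8, -0.9, -0.5]
opening: 0.0801
```

>>> carry_out --series '[{"rotation": [-0.147,0,0],"slide": [0,0,0],"jaw": 8},{"rotation": [-0.294,0,0],"slide": [0,0,0],"jaw": 8},{"rotation": [-0.441,0,0],"slide": [0,0,0],"jaw": 8},{"rotation": [-0.588,0,0],"slide": [0,0,0],"jaw": 8},{"rotation": [-0.735,0,0],"slide": [0,0,0],"jaw": 8}]'

```text
clock: 20.15
tool_pos: [0.5048, -0.2342, 0.1876]
eef_rot: [[0.0, 0.791, 0.612], [-0.001, 0.612, -0.791], [-1.0, -0.0, 0.001]]
force: [-0.7, -0.5, 0.6]
opening: 0.0798
```

>>> carry_out --series '[{"rotation": [-0.147,0,0],"slide": [0,0,0],"jaw": 7},{"rotation": [-0.294,0,0],"slide": [0,0,0],"jaw": 7},{"rotation": [-0.441,0,0],"slide": [0,0,0],"jaw": 6},{"rotation": [-0.588,0,0],"slide": [0,0,0],"jaw": 6},{"rotation": [-0.735,0,0],"slide": [0,0,0],"jaw": 6}]'

```text
clock: 20.65
tool_pos: [0.5048, -0.2343, 0.1876]
eef_rot: [[-0.0, 0.176, 0.984], [-0.001, 0.984, -0.176], [-1.0, -0.001, 0.0]]
force: [-0.3, 0.2, -0.0]
opening: 0.0602
```

Run:
```python
from plan import *
s=sensors.get_state();print(s['clock'],s['tool_pos'],np.round(s['eef_rot'],3))
rel([.5053,-.2337,.18],down(91.15))
```

```text
[ 0.3    0.438  0.045  2.022 -0.029  0.682  1.756]
20.65 [ 0.50478978 -0.23431249  0.18757752] [[-0.     0.176  0.984]
 [-0.001  0.984 -0.176]
 [-1.    -0.001  0.   ]]
slide cm [0.76 0.07 0.04] rot [-0.1971 -0.      0.001 ]
```

>>> carry_out --series '[{"rotation": [-0.145,0,0],"slide": [1,0.05,0],"jaw": 6},{"rotation": [-0.198,0,0],"slide": [4,0.06,0],"jaw": 6},{"rotation": [-0.198,0,0],"slide": [7,0.06,0],"jaw": 6},{"rotation": [-0.198,0,0],"slide": [10,0.06,0],"jaw": 6},{"rotation": [-0.198,0,0],"slide": [10,0.06,0],"jaw": 6}]'

```text
clock: 21.15
tool_pos: [0.5032, -0.2329, 0.0845]
eef_rot: [[-0.005, -0.015, 1.0], [0.001, 1.0, 0.015], [-1.0, 0.001, -0.005]]
force: [-0.5, 1.0, 0.0]
opening: 0.0597
```

Run:
```python
from plan import *
s=sensors.get_state();print(s['clock'],s['tool_pos'],np.round(s['eef_rot'],3))
rel([.5053,-.2337,.0265],down(91.25))
p,d=eyes.grab_frame('wrist');cv2.imwrite('pics/w11.png',p)
```

```text
[ 0.339  0.589 -0.012  2.098  0.016  0.46   1.9  ]
21.15 [ 0.50322757 -0.23288122  0.08450501] [[-0.005 -0.015  1.   ]
 [ 0.001  1.     0.015]
 [-1.     0.001 -0.005]]
slide cm [ 5.8  -0.09  0.24] rot [-0.0065 -0.0053 -0.0012]
```

View pics/w11.png

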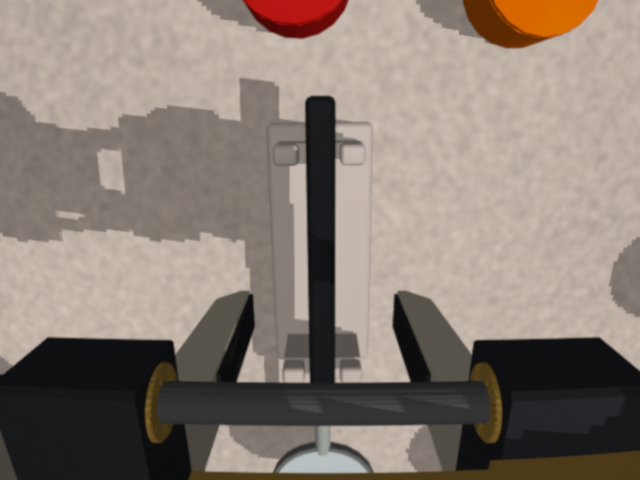

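The handle at u≈321 is centred between the open fingers with the tool half-turned. I'm lowering and gripping.

>>> carry_out --series '[{"rotation": [-0.003,0,0],"slide": [1.5,-0.05,0.1],"jaw": 6},{"rotation": [-0.005,0,0],"slide": [4,-0.05,0.2],"jaw": 6},{"rotation": [-0.005,0,0],"slide": [5.7,-0.05,0.2],"jaw": 6},{"rotation": [-0.005,0,0],"slide": [5.7,-0.05,0.2],"jaw": 5},{"rotation": [-0.005,0,0],"slide": [5.7,-0.05,0.2],"jaw": 3.5}]'

```text
clock: 21.7
tool_pos: [0.5079, -0.2341, 0.0315]
eef_rot: [[0.001, -0.02, 1.0], [-0.001, 1.0, 0.02], [-1.0, -0.001, 0.001]]
force: [-0.1, -0.4, 0.2]
opening: 0.0483
```

>>> carry_out --series '[{"rotation": [0,0,0],"slide": [0,0,0],"jaw": 2.2},{"rotation": [0,0,0],"slide": [0,0,0],"jaw": 1.6},{"rotation": [0,0,0],"slide": [0,0,0],"jaw": 0.5},{"rotation": [0,0,0],"slide": [0,0,0],"jaw": 0},{"rotation": [0,0,0],"slide": [0,0,0],"jaw": 0}]'

```text
clock: 22.2
tool_pos: [0.5075, -0.2338, 0.0304]
eef_rot: [[0.001, -0.021, 1.0], [-0.0, 1.0, 0.021], [-1.0, -0.0, 0.001]]
force: [-0.5, 0.5, 4.9]
opening: 0.0135
```

>>> carry_out --series '[{"rotation": [0,0,0],"slide": [-0.5,0,0],"jaw": 0},{"rotation": [0,0,0],"slide": [-2,0,0],"jaw": 0},{"rotation": [0,0,0],"slide": [-4.5,0,0],"jaw": 0},{"rotation": [0,0,0],"slide": [-8,0,0],"jaw": 0},{"rotation": [0,0,0],"slide": [-12,0,0],"jaw": 0}]'

```text
clock: 22.7
tool_pos: [0.5064, -0.2334, 0.1506]
eef_rot: [[-0.002, -0.021, 1.0], [0.001, 1.0, 0.021], [-1.0, 0.001, -0.002]]
force: [1.0, -0.0, -1.8]
opening: 0.0135
```

>>> carry_out --series '[{"rotation": [0,0,0],"slide": [-2,0,0],"jaw": 0},{"rotation": [0,0,0],"slide": [-3,0,0],"jaw": 0},{"rotation": [0,0,0],"slide": [-3,0,0],"jaw": 0}]'

```text
clock: 23.0
tool_pos: [0.5076, -0.2339, 0.181]
eef_rot: [[0.002, -0.02, 1.0], [-0.001, 1.0, 0.02], [-1.0, -0.001, 0.002]]
force: [0.6, 0.3, -0.9]
opening: 0.0137
```

Run:
```python
from h import *
s=sensors.get_state();T=np.array(s['eef_rot']);c0=np.array(s['tool_pos']);print(s['clock'],c0,np.round(s['joint_pos'],2),s['opening'],np.round(s['force'],1));print(T.round(3))
m=eyes.camera_model('wrist');p,d=eyes.grab_frame('wrist');cv2.imwrite('pics/w12.png',p);np.savez('w12.npz',p=p,d=d,R=m['R'],t=m['t'])
for n in('scene','side'):
    p,d=eyes.grab_frame(n);cv2.imwrite(f'pics/{n}12.png',p);m=eyes.camera_model(n);U,P=cloud(m,d)
    zc=c0[2]+.02
    k=(np.hypot(P[:,0]-.645,P[:,1]+.23)<.045)&(np.abs(P[:,2]-zc)<.015);msk=np.zeros((480,640),np.uint8);msk[U[k][:,1],U[k][:,0]]=255
    cs=max(cv2.findContours(msk,0,1)[0],key=cv2.contourArea);e=cv2.fitEllipse(cs);w=onz(m,[e[0]],zc)[0];print(n,e,w,'tool',T.T@(w-c0))
    L=(P[k]-c0)@T; L=L[np.hypot(L[:,1],L[:,2]-.139)<.027];A=np.c_[L[:,1:],np.ones(len(L))];print(len(L),L.mean(0),np.linalg.lstsq(A,L[:,0],rcond=None)[0])
```

```text
23.0 [ 0.5076251  -0.23385693  0.18103346] [ 0.34  0.45 -0.01  2.02  0.01  0.67  1.91] 0.013659483427406667 [ 0.6  0.3 -0.9]
[[ 0.002 -0.02   1.   ]
 [-0.001  1.     0.02 ]
 [-1.    -0.001  0.002]]
scene ((251.6853485107422, 223.4449920654297), (21.491178512573242, 29.41715431213379), 74.46844482421875) [ 0.64720489 -0.22543998  0.20103346] tool [-0.01974243  0.00554495  0.13975998]
302 [-0.01595031  0.00024266  0.13954761] [ 1.10870484e-02  9.59725776e-05 -1.59663922e-02]
side ((381.5757751464844, 228.30947875976562), (17.591594696044922, 25.003564834594727), 95.4344711303711) [ 0.63728558 -0.23668714  0.20103346] tool [-0.01975535 -0.00549664  0.12961235]
93 [-0.01683494  0.00061644  0.15195475] [-0.00076763  0.02192239 -0.02016568]
```

View pics/w12.png

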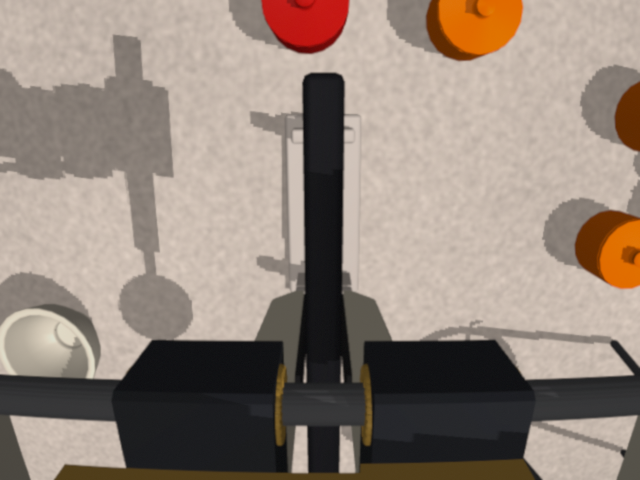

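```bash
cat >> plan.py <<'E'
gf=np.array([-.017,.0008,.1373]);RF=RT@np.diag([1,-1,-1.])
def MR(yaw,tilt):
    a=np.radians(yaw);t=np.radians(tilt);mx=np.array([np.cos(a),np.sin(a),0]);x=np.array([np.cos(a+np.pi/2),np.sin(a+np.pi/2),0])
    mz=np.sin(t)*x+np.cos(t)*Zw; return np.c_[-mz,np.cross(mx,-mz),mx]
def stat():
    T=R0;G=p0+T@gf;print('t',s['clock'],'glass-aim tripod mm',[round(float((G-AIM)@v)*1000,1) for v in (X,Y,Zw)],'normal err',np.degrees(np.arccos(min(1,-T[:,0]@MZ))).round(2),'open',round(s['opening'],4),'F',np.round(s['force'],1))
E
python3 - <<'E'
from plan import *
stat()
for c in ([.5076,-.234,.19],[.53,-.25,.2]):
  for off in (.11,.13,.15):
    print(c,off);qq=run(q,[(c,MR(1.15,33)),(tcp(AIM+off*Y+[0,0,.08],gf,RF),MR(21,33)),(tcp(AIM+off*Y+[0,0,.05],gf,RF),RF),(tcp(AIM+off*Y,gf,RF),RF),(tcp(AIM,gf,RF),RF)],12)
rel([.53,-.25,.2],MR(1.15,33))
E
```

```text
[ 0.34   0.451 -0.015  2.023  0.01   0.669  1.911]
t 23.15 glass-aim tripod mm [-151.8, 226.9, 99.5] normal err 33.09 open 0.0138 F [ 0.3  0.3 -1.5]
[0.5076, -0.234, 0.19] 0.11
[-0.4   0.52  0.56  2.2   0.66  0.51  1.09] 0.0 0.0
[-0.62  0.56  0.63  2.31  0.89  0.3   0.99] 0.0 0.0
[-0.36  0.53  0.33  2.45  2.09  0.34  0.13] 0.0 0.0
[-0.23  0.64  0.15  2.47  2.23  0.48 -0.04] 0.0 0.0
[-0.53  0.7   0.4   2.28  1.89  0.26  0.19] 0.0 0.0
[0.5076, -0.234, 0.19] 0.13
[-0.4   0.52  0.56  2.2   0.66  0.51  1.09] 0.0 0.0
[-0.63  0.56  0.68  2.34  0.94  0.26  0.97] 0.0 0.0
[-0.3   0.52  0.29  2.48  2.16  0.37  0.1 ] 0.0 0.0
[-0.18  0.63  0.12  2.5   2.28  0.51 -0.07] 0.0 0.0
[-0.53  0.7   0.4   2.28  1.9   0.26  0.18] 0.0 0.0
[0.5076, -0.234, 0.19] 0.15
[-0.4   0.52  0.56  2.2   0.66  0.51  1.09] 0.0 0.0
[-0.64  0.57  0.74  2.38  0.99  0.2   0.95] 0.0 0.0
[-0.25  0.51  0.25  2.5   2.22  0.39  0.06] 0.0 0.0
[-0.14  0.63  0.1   2.53  2.34  0.54 -0.1 ] 0.0 0.0
[-0.53  0.7   0.41  2.28  1.91  0.25  0.18] 0.0 0.0
[0.53, -0.25, 0.2] 0.11
[-0.35  0.52  0.53  2.14  0.64  0.55  1.15] 0.0 0.0
[-0.62  0.56  0.62  2.31  0.9   0.31  0.98] 0.0 0.0
[-0.36  0.53  0.32  2.45  2.09  0.34  0.14] 0.0 0.0
[-0.23  0.64  0.15  2.47  2.23  0.48 -0.04] 0.0 0.0
[-0.53  0.7   0.4   2.28  1.89  0.26  0.19] 0.0 0.0
[0.53, -0.25, 0.2] 0.13
[-0.35  0.52  0.53  2.14  0.64  0.55  1.15] 0.0 0.0
[-0.62  0.56  0.67  2.34  0.95  0.26  0.96] 0.0 0.0
[-0.3   0.52  0.29  2.48  2.16  0.37  0.1 ] 0.0 0.0
[-0.18  0.63  0.12  2.5   2.28  0.51 -0.07] 0.0 0.0
[-0.53  0.7   0.4   2.28  1.9   0.26  0.18] 0.0 0.0
[0.53, -0.25, 0.2] 0.15
[-0.35  0.52  0.53  2.14  0.64  0.55  1.15] 0.0 0.0
[-0.64  0.57  0.73  2.38  1.    0.21  0.93] 0.0 0.0
[-0.25  0.51  0.25  2.5   2.22  0.39  0.06] 0.0 0.0
[-0.14  0.63  0.1   2.53  2.34  0.54 -0.1 ] 0.0 0.0
[-0.53  0.7   0.41  2.28  1.91  0.25  0.18] 0.0 0.0
slide cm [-2.13 -1.71  2.3 ] rot [ 0.0012 -0.0016 -0.5768]
```

>>> carry_out --series '[{"rotation": [0,0,-0.13],"slide": [-0.5,-0.5,0.5],"jaw": 0},{"rotation": [0,0,-0.26],"slide": [-1,-1,1],"jaw": 0},{"rotation": [0,0,-0.39],"slide": [-1.5,-1.4,1.5],"jaw": 0},{"rotation": [0,0,-0.52],"slide": [-2,-1.7,2],"jaw": 0},{"rotation": [0,0,-0.576],"slide": [-2,-1.7,2.3],"jaw": 0}]'

```text
clock: 23.65
tool_pos: [0.5316, -0.2476, 0.1989]
eef_rot: [[0.013, -0.022, 1.0], [-0.548, 0.836, 0.026], [-0.836, -0.548, -0.001]]
force: [-0.2, 0.3, -1.3]
opening: 0.0134
```

Run:
```python
from plan import *
stat();print(p0,R0.round(3))
rel(tcp(AIM+.12*Y+[0,0,.08],gf,RF),MR(21,33))
w=[(tcp(AIM+.12*Y+[0,0,.08],gf,RF),MR(21,33)),(tcp(AIM+.12*Y+[0,0,.06],gf,RF),RF),(tcp(AIM+.12*Y,gf,RF),RF),(tcp(AIM,gf,RF),RF)];run(q,w,12)
```

```text
[-0.349  0.524  0.519  2.137  0.646  0.557  1.141]
t 23.65 glass-aim tripod mm [-171.6, 211.4, 116.5] normal err 21.98 open 0.0134 F [-0.2  0.3 -1.3]
[ 0.5316401  -0.24760027  0.19890772] [[ 0.013 -0.022  1.   ]
 [-0.548  0.836  0.026]
 [-0.836 -0.548 -0.001]]
slide cm [-2.55 10.6  -0.29] rot [-0.2846 -0.1873  0.0041]
[-0.61  0.56  0.63  2.33  0.93  0.29  0.96] 0.0 0.0
[-0.36  0.51  0.35  2.46  2.09  0.32  0.16] 0.0 0.0
[-0.21  0.64  0.13  2.48  2.25  0.5  -0.05] 0.0 0.0
[-0.52  0.7   0.4   2.28  1.89  0.26  0.19] 0.0 0.0
```

Joints follow the simulation. On to the next waypoint.

>>> carry_out --series '[{"rotation": [-0.07,-0.046,0],"slide": [-0.6,2.5,0],"jaw": 0},{"rotation": [-0.14,-0.092,0],"slide": [-1.2,5,-0.1],"jaw": 0},{"rotation": [-0.21,-0.138,0],"slide": [-1.8,7.5,-0.2],"jaw": 0},{"rotation": [-0.26,-0.17,0],"slide": [-2.3,9.5,-0.3],"jaw": 0},{"rotation": [-0.285,-0.187,0],"slide": [-2.5,10.6,-0.3],"jaw": 0}]'

```text
clock: 24.15
tool_pos: [0.5244, -0.1457, 0.1614]
eef_rot: [[0.193, -0.301, 0.934], [-0.508, 0.783, 0.358], [-0.839, -0.544, -0.002]]
force: [0.5, -0.9, -1.7]
opening: 0.0138
```

Run:
```python
from plan import *
stat();print(p0,R0.round(3))
w=[(tcp(AIM+.12*Y+[0,0,.07],gf,RF),RF),(tcp(AIM+.12*Y,gf,RF),RF),(tcp(AIM,gf,RF),RF)];run(q,w,12)
rel(*w[0])
```

```text
[-0.608  0.556  0.623  2.323  0.925  0.299  0.968]
t 24.15 glass-aim tripod mm [-49.7, 127.3, 79.0] normal err 11.57 open 0.0138 F [ 0.5 -0.9 -1.7]
[ 0.52440405 -0.14569391  0.16143251] [[ 0.193 -0.301  0.934]
 [-0.508  0.783  0.358]
 [-0.839 -0.544 -0.002]]
[-0.39  0.49  0.39  2.45  2.04  0.29  0.22] 0.0 0.0
[-0.2   0.64  0.13  2.48  2.25  0.5  -0.05] 0.0 0.0
[-0.52  0.7   0.39  2.28  1.88  0.27  0.2 ] 0.0 0.0
slide cm [0.78 0.5  0.18] rot [-0.3099 -0.2028 -0.0011]
```

>>> carry_out --series '[{"rotation": [-0.05,-0.033,0],"slide": [0.1,0.1,0],"jaw": 0},{"rotation": [-0.11,-0.072,0],"slide": [0.3,0.2,0.1],"jaw": 0},{"rotation": [-0.17,-0.111,0],"slide": [0.5,0.3,0.1],"jaw": 0},{"rotation": [-0.23,-0.15,0],"slide": [0.6,0.4,0.1],"jaw": 0},{"rotation": [-0.29,-0.19,0],"slide": [0.7,0.5,0.2],"jaw": 0}]'

```text
clock: 24.65
tool_pos: [0.5224, -0.1503, 0.1533]
eef_rot: [[0.312, -0.506, 0.804], [-0.445, 0.67, 0.594], [-0.84, -0.543, -0.016]]
force: [-1.1, -1.0, -1.6]
opening: 0.0137
```

Run:
```python
from plan import *
stat();print(p0,R0.round(3))
w=[(tcp(AIM+.12*Y,gf,RF),RF),(tcp(AIM,gf,RF),RF)];run(q,w,12)
rel(*w[0])
```

```text
[-0.543  0.535  0.591  2.42   1.819  0.201  0.353]
t 24.65 glass-aim tripod mm [-15.2, 125.7, 69.0] normal err 3.89 open 0.0137 F [-1.1 -1.  -1.6]
[ 0.52240197 -0.15025259  0.15330948] [[ 0.312 -0.506  0.804]
 [-0.445  0.67   0.594]
 [-0.84  -0.543 -0.016]]
[-0.2   0.64  0.13  2.48  2.25  0.5  -0.05] 0.0 0.0
[-0.52  0.7   0.39  2.28  1.88  0.27  0.2 ] 0.0 0.0
slide cm [5.86 4.02 0.71] rot [-0.0756 -0.0679 -0.0027]
```

>>> carry_out --series '[{"rotation": [-0.04,-0.035,0],"slide": [1,0.7,0.1],"jaw": 0},{"rotation": [-0.075,-0.067,0],"slide": [2.3,1.6,0.3],"jaw": 0},{"rotation": [-0.075,-0.067,0],"slide": [3.6,2.5,0.4],"jaw": 0},{"rotation": [-0.075,-0.067,0],"slide": [4.9,3.4,0.6],"jaw": 0},{"rotation": [-0.075,-0.067,0],"slide": [5.8,4,0.7],"jaw": 0}]'

```text
clock: 25.15
tool_pos: [0.5254, -0.1459, 0.082]
eef_rot: [[0.361, -0.562, 0.744], [-0.402, 0.626, 0.668], [-0.841, -0.541, 0.0]]
force: [0.9, -0.7, -1.5]
opening: 0.0137
```

>>> carry_out --series '[{"rotation": [0,0,0],"slide": [0,0,0],"jaw": 0},{"rotation": [0,0,0],"slide": [0,0,0],"jaw": 0}]'

```text
clock: 25.35
tool_pos: [0.5257, -0.1461, 0.0834]
eef_rot: [[0.362, -0.561, 0.744], [-0.403, 0.626, 0.668], [-0.84, -0.542, 0.0]]
force: [-0.3, -0.2, -0.9]
opening: 0.014
```

Run:
```python
from plan import *
stat();print(p0,R0.round(3))
w=[(tcp(AIM+.12*Y,gf,RF),RF),(tcp(AIM,gf,RF),RF)];run(q,w,12)
rel(*w[0]);rel(*w[1])
for n in('scene','side'):
    p,d=eyes.grab_frame(n);np.savez(n+'13.npz',p=p,d=d);cv2.imwrite(f'pics/{n}13.png',cv2.resize(p[120:420,170:490],None,fx=2,fy=2))
```

```text
[-0.205  0.628  0.129  2.476  2.221  0.487 -0.023]
t 25.35 glass-aim tripod mm [-1.3, 120.9, 1.3] normal err 0.22 open 0.014 F [-0.3 -0.2 -0.9]
[ 0.52572268 -0.14613863  0.08337599] [[ 0.362 -0.561  0.744]
 [-0.403  0.626  0.668]
 [-0.84  -0.542  0.   ]]
[-0.19  0.63  0.11  2.48  2.24  0.5  -0.04] 0.0 0.0
[-0.51  0.69  0.37  2.28  1.86  0.28  0.22] 0.0 0.0
slide cm [0.07 0.11 0.1 ] rot [-0.0045 -0.0025 -0.0029]
slide cm [ 0.04  0.17 12.1 ] rot [-0.0045 -0.0025 -0.0029]
```

View pics/scene13.png

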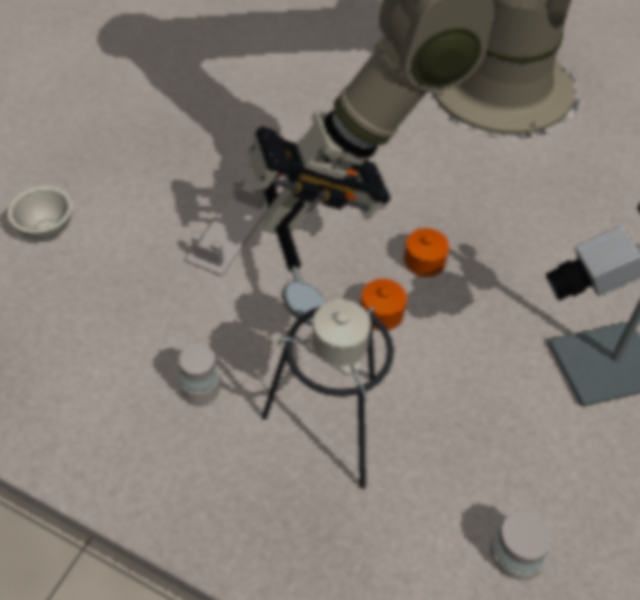

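View pics/side13.png

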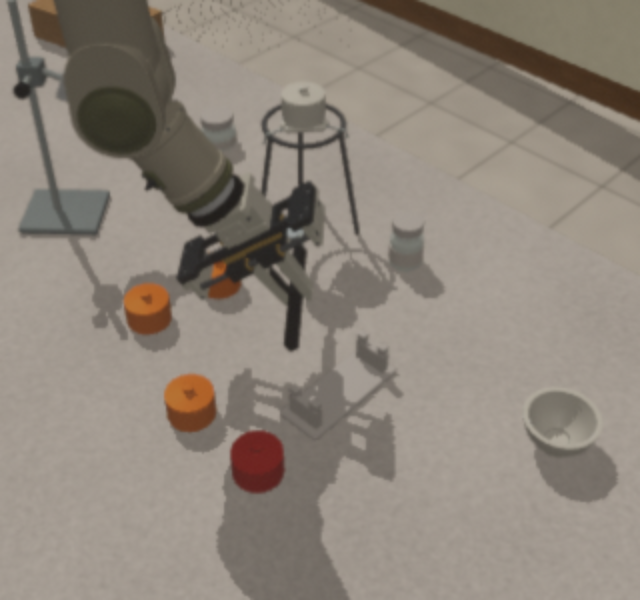

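The mirror stands tilted just outside the gap, glass at scene-crop (303,297), beside the correctly seated dish. I'll check the glass plane by depth before sliding in.

```bash
cat > glass.py <<'E'
from plan import *
import sys
def glass(n,f,G):
    z=np.load(f);m=eyes.camera_model(n);U,P=cloud(m,z['d']);img=z['p'][U[:,1],U[:,0]].astype(int)
    D=P-G;h=D@R0[:,0];r=np.linalg.norm(D-np.outer(h,R0[:,0]),axis=1)
    k=(np.abs(h)<.012)&(r<.040)&(img[:,0]>img[:,2]+3)&(img[:,0]>100); q=P[k]
    if len(q)<20: print(n,'few',len(q));return
    msk=np.zeros((480,640),np.uint8);msk[U[k][:,1],U[k][:,0]]=255
    kk=k&(r<.026);q2=P[kk];c=q2.mean(0);nn=np.linalg.svd(q2-c)[2][2];nn*=np.sign(nn[2])
    print(n,k.sum(),'centroid off in tool mm',((q.mean(0)-G)@R0*1000).round(1),'normal vs MZ deg',np.degrees(np.arccos(nn@MZ)).round(1),'inner plane dx',((c-G)@R0[:,0]*1000).round(1))
if __name__=='__main__':
    stat();G=p0+R0@gf;print(G)
    for n in('scene','side'): glass(n,f'{n}{sys.argv[1]}.npz',G)
E
python3 glass.py 13
```

```text
[-0.205  0.626  0.129  2.476  2.221  0.487 -0.024]
t 25.45 glass-aim tripod mm [-1.5, 120.4, 2.4] normal err 0.1 open 0.0139 F [ 0.6 -0.  -0.7]
[ 0.62185422 -0.04691219  0.09842615]
scene 207 centroid off in tool mm [-0.2 -4.5 -7.4] normal vs MZ deg 1.1 inner plane dx -0.3
side few 0
```

>>> carry_out --series '[{"rotation": [0,0,0],"slide": [0.05,0.15,2],"jaw": 0},{"rotation": [0,0,0],"slide": [0.05,0.15,4],"jaw": 0},{"rotation": [0,0,0],"slide": [0.05,0.15,6],"jaw": 0},{"rotation": [0,0,0],"slide": [0.05,0.15,8],"jaw": 0},{"rotation": [0,0,0],"slide": [0.05,0.15,10],"jaw": 0}]'

```text
clock: 25.95
tool_pos: [0.6011, -0.0774, 0.0841]
eef_rot: [[0.366, -0.56, 0.744], [-0.402, 0.626, 0.669], [-0.839, -0.544, 0.004]]
force: [-0.8, -0.4, -1.5]
opening: 0.0131
```

Run:
```python
from plan import *
stat()
rel(tcp(AIM,gf,RF),RF)
```

```text
[-0.465  0.674  0.331  2.31   1.919  0.311  0.177]
t 25.95 glass-aim tripod mm [-0.9, 19.0, 2.4] normal err 0.07 open 0.0131 F [-0.8 -0.4 -1.5]
slide cm [0.15 0.14 1.89] rot [-0.0057  0.0009 -0.0009]
```

>>> carry_out --series '[{"rotation": [0,0,0],"slide": [0.1,0.1,1],"jaw": 0},{"rotation": [0,0,0],"slide": [0.15,0.1,1.9],"jaw": 0},{"rotation": [0,0,0],"slide": [0.15,0.1,1.9],"jaw": 0},{"rotation": [0,0,0],"slide": [0.15,0.1,1.9],"jaw": 0},{"rotation": [0,0,0],"slide": [0.15,0.1,1.9],"jaw": 0}]'

```text
clock: 26.45
tool_pos: [0.6139, -0.0662, 0.0819]
eef_rot: [[0.364, -0.559, 0.744], [-0.403, 0.626, 0.668], [-0.839, -0.543, 0.003]]
force: [-0.2, -0.1, -1.1]
opening: 0.0136
```

```bash
python3 - <<'E'
from plan import *
stat()
rel(tcp(AIM,gf,RF),RF)
for n in('scene','side','wrist'):
    p,d=eyes.grab_frame(n);np.savez(n+'14.npz',p=p,d=d)
    cv2.imwrite(f'pics/{n}14.png',p if n=='wrist' else cv2.resize(p[200:380,210:450] if n=='scene' else p[120:320,180:440],None,fx=3,fy=3,interpolation=cv2.INTER_CUBIC))
E
python3 glass.py 14
```

```text
[-0.511  0.693  0.378  2.28   1.857  0.275  0.223]
t 26.45 glass-aim tripod mm [-1.3, 1.9, 0.0] normal err 0.07 open 0.0136 F [-0.2 -0.1 -1.1]
slide cm [-0.06  0.03  0.19] rot [-0.0059 -0.0008 -0.001 ]
[-0.511  0.693  0.378  2.28   1.856  0.275  0.223]
t 26.6 glass-aim tripod mm [-1.6, 1.9, -0.1] normal err 0.09 open 0.0133 F [-1.   0.5 -1.3]
[0.70967265 0.03270355 0.09590607]
scene 204 centroid off in tool mm [-1.4  1.1 -1.2] normal vs MZ deg 0.6 inner plane dx -1.5
side few 0
```

View pics/scene14.png

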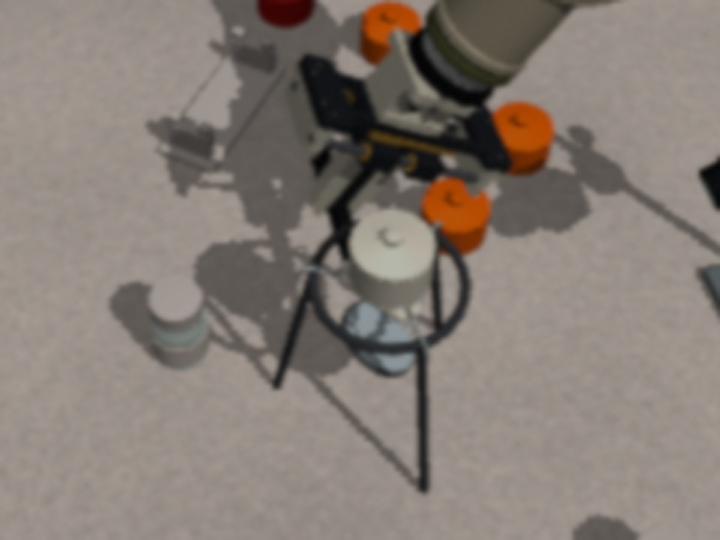

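View pics/side14.png

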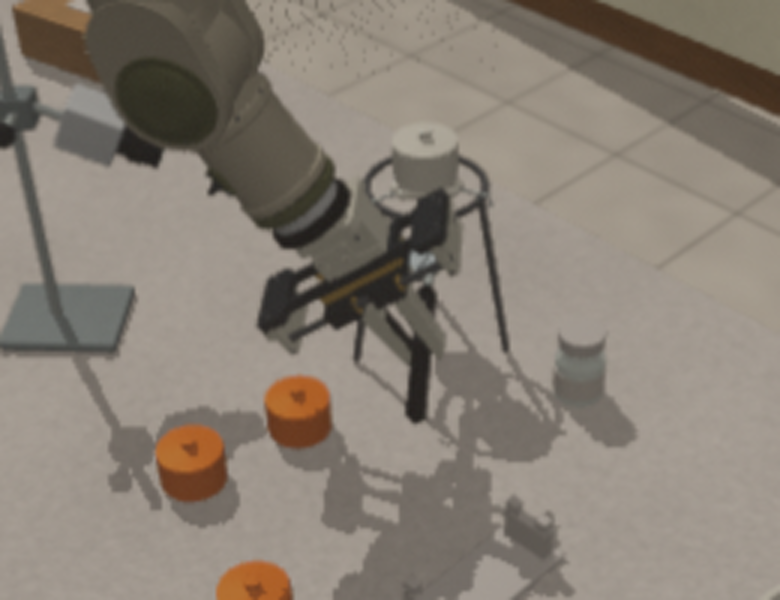

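The glass sits under the dish, seen through the ring at scene-crop (380,335). The dish is upright and nothing is touching. A final 2 mm correction:

>>> carry_out --series '[{"rotation": [-0.005,0,0],"slide": [-0.03,0.06,0.1],"jaw": 0},{"rotation": [-0.005,0,0],"slide": [-0.05,0.06,0.2],"jaw": 0},{"rotation": [-0.005,0,0],"slide": [-0.05,0.06,0.2],"jaw": 0},{"rotation": [-0.005,0,0],"slide": [-0.05,0.06,0.2],"jaw": 0},{"rotation": [-0.005,0,0],"slide": [-0.05,0.06,0.2],"jaw": 0}]'

```text
clock: 27.1
tool_pos: [0.6154, -0.0639, 0.0817]
eef_rot: [[0.365, -0.563, 0.741], [-0.403, 0.622, 0.671], [-0.839, -0.544, -0.0]]
force: [-0.7, -0.5, -1.9]
opening: 0.0138
```

>>> carry_out --series '[{"rotation": [0,0,0],"slide": [0,0,0],"jaw": 0},{"rotation": [0,0,0],"slide": [0,0,0],"jaw": 0},{"rotation": [0,0,0],"slide": [0,0,0],"jaw": 0},{"rotation": [0,0,0],"slide": [0,0,0],"jaw": 0},{"rotation": [0,0,0],"slide": [0,0,0],"jaw": 0}]'

```text
clock: 27.6
tool_pos: [0.6155, -0.0638, 0.0817]
eef_rot: [[0.365, -0.563, 0.741], [-0.403, 0.622, 0.671], [-0.839, -0.544, -0.0]]
force: [-1.0, -0.0, -1.6]
opening: 0.0136
```

```bash
python3 - <<'E'
from plan import *
stat();rel(tcp(AIM,gf,RF),RF);print(np.abs(s['qvel']).max())
for n in('scene','side'):
    p,d=eyes.grab_frame(n);np.savez(n+'15.npz',p=p,d=d);m=eyes.camera_model(n);U,P=cloud(m,d)
    k=(np.hypot(P[:,0]-.71,P[:,1]-.035)<.045)&(P[:,2]>.214)&(P[:,2]<.228);print(n,'lid',cv2.minEnclosingCircle((P[k][:,:2]*1000).astype(np.float32)),np.median(P[k,2]))
E
python3 glass.py 15
```

```text
[-0.52   0.696  0.386  2.276  1.848  0.269  0.233]
t 27.6 glass-aim tripod mm [0.0, -0.8, -0.5] normal err 0.06 open 0.0136 F [-1.  -0.  -1.6]
slide cm [-0.04 -0.04 -0.08] rot [-0.0006 -0.0006 -0.0009]
0.0016834825652992462
scene lid ((709.18359375, 36.844383239746094), 30.744890213012695) 0.22078716504201845
side lid ((709.0421142578125, 33.36248016357422), 32.72249221801758) 0.2227364819181109
[-0.52   0.696  0.386  2.277  1.848  0.269  0.233]
t 27.7 glass-aim tripod mm [0.0, -0.8, -0.5] normal err 0.06 open 0.014 F [ 0.1 -0.1 -1.4]
[0.71057572 0.03567059 0.09547017]
scene 211 centroid off in tool mm [-1.1  1.4 -1.5] normal vs MZ deg 0.8 inner plane dx -1.2
side few 0
```

All within about 1 mm and 1°, arm at rest. Handing in.

```bash
python3 -c "
from workcell import sensors, close_job
print(close_job()); s=sensors.get_state(); print(s['clock'],s['tool_pos'],s['opening'])"
```

```text
the job is handed in; nothing more can be done
None
the job is handed in; nothing more can be done
```

I set the dish on the clay triangle and the mirror is held under it, facing between the mark and the lens. I handed the job in at about 27.7 s of the 58 s allowed.

**Dish:** It stands upright on the triangle. The wrist camera put its centre about 1 mm from the ring's axis, with the lid level at 0.221 m, as it should be when seated. It was still there in the last pictures.

**Mirror:** The first grip ran two joints to their limits on the way to the tripod. I put the mirror back in its rest, re-gripped it with the tool turned half round, tilted it, and slid it in through the free gap between the legs.

**Last checks:**
- **Position:** by the measured tool pose, the middle of the glass is within 1 mm of the aim point.
- **Angle:** by the tool pose it is within 0.1°. The scene camera's depth picture read 0.8° off and the glass about 1 mm higher, which is within its calibration.
- **Stillness and touch:** the arm was at rest, with no sign of contact in the pictures or the force reading.

**Not confirmed:**
- **Camera's view of the mark:** I had no picture from the bench camera, so that it sees the mark in the glass rests on the geometry.
- **Final side view:** the side camera could not see the glass in the final pose.
- **Camera disagreement:** the scene and side cameras differed by 3–4 mm on positions, so I went by the wrist camera.

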